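Thread the roasting spit through its stand

ROBOT

A 6-joint arm with a two-finger parallel gripper is mounted at the origin on a cart in front of the work surface, level with it; the furniture and walls round the work are solid. World frame = base frame: x ahead of the robot, y to its left, z up, the work surface at z = 0. Lengths are in m, angles in rad, forces in N, time in s.
With the tool pointing down it reaches from about 0.425 to 0.95 m from the base axis. Payload 3.5 kg.
Tool frame: the origin (TCP) lies on the centre line of the jaws, within the pads' length; the fingertips stand tip_extent ahead of it and the grasp point (between the pads) lies 2 mm behind it (tip_extent is the distance from the TCP to the fingertips, in m); z points along the fingers, y is the direction in which the jaws open and shut (so a half turn about z gives the same grasp; the last joint's range is limited). The gripper opens to 85 mm and grips with 20 to 120 N. Pads are 22 mm wide; open, the fingers measure 114 mm over their backs; the gripper's body (76 mm by 85 mm) begins 54 mm behind the grasp point. The pads swing forward as they close: fully open they stand 13 mm farther back than shut.
Start: joints at [-1.441, 0.286, 1.577, -0, 1.279, -0.15], TCP at [0.186, -0.649, 0.213] pointing down, gripper open.
Joint ranges: [-2.77, 2.77], [-0.9, 2.22], [0.21, 2.48], [-1.53, 4.67], [0.24, 2.81], [-2.84, 2.84]. Speed limits (rad/s): [2.79, 2.79, 3.14, 3.14, 3.14, 3.14].

INTERFACE

Orientations are given as a unit quaternion [x, y, z, w].
In Python, from plant import * gives the robot as it stands.
- The arm moves only by the shell command python3 -m crank 'ROWS' [FORCE]. ROWS is JSON, a list of rows, each a list of 7 numbers: the gripper's target within -1 to 1 (shut at 1, half-way at 0, fully open at -1), then the shift along the tool's x, y, z in cm, then the turn, a rotation vector about the tool's x, y, z in degrees. In form: [[fingers, tx, ty, tz, wx, wy, wz], ...]. A call has 1 to 5 rows; each row shifts and turns the commanded pose from where the row before left it, along the tool's axes as they then stand; what a row does not reach is not made up. A row lasts 1/10 s, in which the tool goes at most 50 mm and 8.59 degrees, less where a joint would pass 70% of its speed; a pose out of reach is approached as far as the arm can. A call is refused whole if a number of a shift passes 5 or a number of a turn 8.59, either way. A call with a gripper value outside its range is refused whole. The fingers move at their own pace and stop on an object; FORCE is the grip in N (left out, the last holds). Time passes only in rows, so rows that do not move let the fingers close. It gives the time, the measured TCP pose, the force and the opening at its end, in the units of the state.
- get_state(): the state, without advancing time (a new reading comes with each control period).
- read_camera(name): name is "scene" or "top"; returns a dict with "color" (420x560x3 uint8, red, green, blue), "vfov" (degrees; the focal length in pixels is half the picture's height over the tangent of half this angle, whatever the lens; pixels are square), "cx", "cy" (the principal point, pixels), "distortion" ([k1, k2, p1, p2, k3] as OpenCV has them; the pictures are not rectified), "cam_to_world" (4x4, takes a point from camera to world coordinates). Camera axes: x right, y up, looking along -z (the intrinsics and any distortion apply to the point x, -y, -z); pixel columns grow to the right and rows downward; lengths in m; the calibration is good to about 2 mm. A picture is of the moment at which its call begins. There is no depth.
- sign_off(): hands the job in, once; it reports no verdict.
Trained networks look in the newest picture that a camera, given by its name, has taken for a name from the list of things; names that differ only in an ending like _2 or _b are one class to them, and where a whole thing is asked for, a point or a joint stands for the part that bears it (a point fixed in the world has none). Each returns a list of dicts, best first, with "p" (0 to 1); they miss things now and then, are a little off and sometimes report something else, mostly with a low value. They report only what shows in the picture. A call takes as long as a camera call.
- trace(thing, camera): "pixels" (420x560 bool, what is visible of it) and "location" ([column, row] in pixels, amid what is visible of it).
- place_of(thing, camera): "location" ([column, row] in pixels: a listed point, or the origin of a listed thing).
The state is a dict: "time": time; "qpos": joint angles; "dq": joint speeds; "joint_efforts": joint torques, N m; "eef_pos": TCP position; "tcp_rot": TCP orientation; "contact_force": force on the tool from outside, world axes, zero at the start; "wrist_torque": the same for the moment, N m; "opening": opening from 0.0 (shut) to 1.0 (fully open).
Only numpy, scipy, OpenCV 4.12 (cv2) and the standard library are available. Lean on these libraries where they do the work, as an engineer would, in place of code of your own. Each camera call takes 0.05 s, during which the arm holds its last target.

TASK

Pull the drawer of the little wooden chest right open by its bar handle and take the roasting spit out by its black handle. Thread the spit, pointed tip first, through the near brass bush of the roasting stand (the one nearer the chest) and then through the far one, until the whole point stands clear beyond the far bush. Finish while still holding it still by the handle, spanning both bushes and not forced against them, so that the end clip can be put on; leave the drawer open and do not disturb the mug, the spice jar or the tin.

Things in the scene. Friction and masses are not known exactly. Their poses are not given: they have to be found in the camera images.
- chest: Low wooden chest, fixed, 200 deep (its x) x 310 wide (its y) x 90 mm high. Origin: centre of its underside. The front (-x) faces the robot; the drawer slides out along -x. Drawer face at x = -100 mm when shut, carcass edge at x = -85. Heights over the worktop: drawer front's top 78, drawer sides' top 68, drawer floor 22 mm.
- chest_drawer (a joint): How far the drawer is open, m: 0 shut (the start), 0.134 at its stop. It stays where it is left and takes about 2 N to slide. Inside, the spit's handle lies on a rest 14 mm wide and its shaft in two U-shaped saddles (27 mm wide, tops 55 mm above the worktop, 75 and 165 mm from the spit's origin): lift it straight up.
- drawer_handle (a point): Middle of the drawer's steel bar handle: a level bar along the chest's y, 120 mm long, 11 mm thick, 35 mm in front of the drawer face, 66 mm above the worktop (its two standoffs are 51 mm either side of this point). Moves with the drawer.
- spit: Roasting spit, loose, 0.08 to 0.17 kg, 246 mm long. Origin: middle of its black flat-sided handle, 70 long x 18 wide x 24 mm high; x axis along the shaft to the tip, z up. Starts in the shut drawer, level, origin at x -22, y 80 to 94, z 50 mm in the chest's frame (handle at the +y end, tip towards -y) and rides along with the drawer. Balances 30 mm from the origin towards the tip.
- spit_tip (a point): The point of the spit, at x = 211 mm in its frame. The steel shaft is 10 mm across; its last 15 mm taper to a 3 mm point.
- spit_neck (a point): Where the shaft leaves the handle's steel collar, on the shaft's axis, x = 41 mm in the spit's frame. The collar is 22 mm across and 6 mm long (x 35 to 41) and cannot pass a bush.
- stand: Roasting stand, fixed: dark steel drip tray 190 (its x) x 130 (its y) x 17 mm high, two aluminium posts, each with a brass bush on top; highest point 150 mm. Origin: centre of the tray on the worktop. Both bushes lie on one level line along the stand's x, 135 mm above the worktop. Its +x is the threading direction, from near bush to far bush (roughly world -y).
- near_bush (a point): Centre of the near brass bush (the one nearer the chest), at x = -50 mm in the stand's frame. Each bush is a plain ring, bore 16 mm, outside 30 mm, 20 mm long along the stand's x (so the near bush's outer face is at x = -60 mm). Axes as the stand's.
- far_bush (a point): Centre of the far brass bush, at x = +50 mm in the stand's frame; same size (its outer face is at x = +60 mm). Axes as the stand's.
- mug: White mug with a leaf pattern, loose, 92 mm across, 95 mm high; origin: middle of its underside. Leave it alone.
- spice_jar: Glass spice jar with a green cap, loose, 46 mm across, 106 mm high; origin: middle of its underside. Leave it alone.
- tin: Tomato tin, loose, 75 mm across, 58 mm high; origin: middle of its underside. Leave it alone.

How it is judged:
On the way, in this order (a step that is already met when the one before it is completed fails the run):
1. the drawer is pulled open (value of joint chest_drawer above 0.09 m), for 0.2 s.
2. the spit is lifted out of the drawer in the fingers (height (world z) of spit above 0.09 m and height (world z) of spit_tip above 0.08 m and contact force between the fingers and spit above 1 N), for 0.2 s.
3. the tip is through the near bush and not yet in the far one (x of spit_tip in the frame of stand between -0.04 and 0.04 m and y of spit_tip in the frame of stand between -0.014 and 0.014 m and z of spit_tip in the frame of stand between 0.121 and 0.149 m and x of spit_neck in the frame of stand between -0.25 and -0.1 m and y of spit_neck in the frame of stand between -0.03 and 0.03 m and z of spit_neck in the frame of stand between 0.105 and 0.165 m), for 0.1 s.
At the end, for the whole second after the job is handed in: Spit held still in the fingers (grip over 2 N) and spanning both bushes: tip 12 mm or more beyond the far bush, neck outside the near one, both within 10 mm of the bushes' line; under 8 N on the stand, clear of the chest; drawer open 80 mm or more; mug, jar and tin moved under 30 mm (x of spit_tip in the frame of stand between 0.072 and 0.14 m and y of spit_tip in the frame of stand between -0.01 and 0.01 m and z of spit_tip in the frame of stand between 0.125 and 0.145 m and x of spit_neck in the frame of stand between -0.14 and -0.057 m and y of spit_neck in the frame of stand between -0.01 and 0.01 m and z of spit_neck in the frame of stand between 0.125 and 0.145 m and contact force between the fingers and spit above 2 N and contact force between spit and stand below 8 N and contact force between spit and chest below 0.2 N and linear speed of spit below 0.02 m/s and value of joint chest_drawer above 0.08 m); the arm keeps its last pose, push and grip.
It fails at once if the mug is disturbed (distance of mug from where it was at the start of the episode above 0.03 m).
It fails at once if the spice jar is disturbed (distance of spice_jar from where it was at the start of the episode above 0.03 m).
It fails at once if the tin is disturbed (distance of tin from where it was at the start of the episode above 0.03 m).
It also fails if it takes over 54 s, if anything falls off the work surface, if the arm or the gripper's body presses on something with over 40 N, if the wrist force passes 120 N, or if a joint passes its speed limit or range.

## Working session

There is one attempt and no reset: what is moved stays moved. The work goes in short steps, Python scripts to look and compute and a shell command to move; the robot and the scene stay as the last step left them, time stands still between calls to the robot, and variables do not carry over. Pictures are saved under pics/ and viewed, and the job is handed in when it is done.

```bash
ls; mkdir -p pics; python3 - <<'E'
from plant import *
import cv2
print(get_state())
for n in("scene","top"):
    c=read_camera(n); cv2.imwrite(f"pics/{n}0.png",c["color"][:,:,::-1])
    print({k:v for k,v in c.items() if k!="color"})
    for t in ["chest","drawer_handle","stand","near_bush","far_bush","mug","spice_jar","tin","spit"]:
        print(n,t,[(round(d["p"],2),[round(float(v),1) for v in d["location"]]) for d in place_of(t,n)][:3])
E
```

```text
pics
{'time': 0.0, 'qpos': array([-1.44098834e+00,  2.87176403e-01,  1.57817155e+00, -2.29777527e-05,
        1.27855095e+00, -1.50027024e-01]), 'dq': array([-0.00101725,  0.00023073, -0.00029689,  0.00150937,  0.00043682,
       -0.00060057]), 'joint_efforts': array([ 9.33103024e-05, -4.05983198e+01, -2.92623585e+01, -1.02365630e-04,
        5.83448127e-03,  2.83833117e-06]), 'eef_pos': array([ 0.18634848, -0.64805431,  0.21154299]), 'tcp_rot': array([ 9.90226383e-01,  1.39464623e-01,  6.60014605e-07, -1.15318003e-03]), 'contact_force': array([-0.18771662, -0.56446192,  0.94251595]), 'wrist_torque': array([ 0.00147815, -0.01546025,  0.01545122]), 'opening': 0.9960000879862946}
{'vfov': 49.357117163635806, 'cx': 279.3049039349442, 'cy': 216.27774698277642, 'distortion': array([-0.10796912,  0.        ,  0.        ,  0.        ,  0.        ]), 'cam_to_world': array([[ 0.58505314,  0.58015394, -0.56668707, -0.15831627],
       [-0.81097016,  0.4239759 , -0.40320198, -0.41271905],
       [ 0.00634245,  0.69546089,  0.71853596,  0.9977383 ],
       [ 0.        ,  0.        ,  0.        ,
[... 222 characters left out ...]
513183066560934, 'cx': 286.4111687356886, 'cy': 219.58315170829832, 'distortion': array([-0.00768819,  0.        ,  0.        ,  0.        ,  0.        ]), 'cam_to_world': array([[ 0.04276775,  0.97390887, -0.22287314,  0.24833422],
       [-0.99908332,  0.04127538, -0.01135215,  0.08452152],
       [-0.00185678,  0.22315434,  0.97478136,  1.5071848 ],
       [ 0.        ,  0.        ,  0.        ,  1.        ]])}
top chest [(0.94, [230.9, 186.7])]
top drawer_handle [(0.91, [227.5, 220.5])]
top stand []
top near_bush [(0.92, [347.7, 220.8])]
top far_bush [(0.81, [384.3, 230.2])]
top mug [(0.98, [369.1, 174.1])]
top spice_jar [(0.9, [326.0, 176.6])]
top tin [(0.8, [362.5, 299.5])]
top spit []
```

View pics/scene0.png

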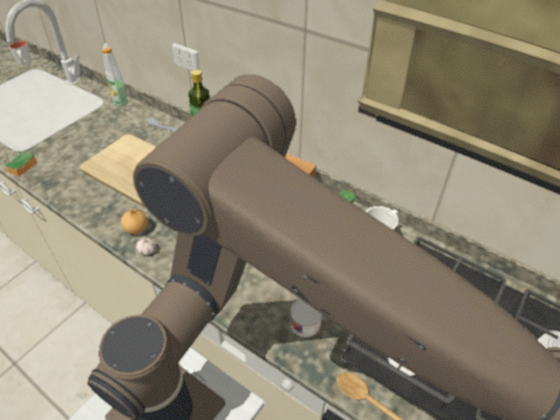

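View pics/top0.png

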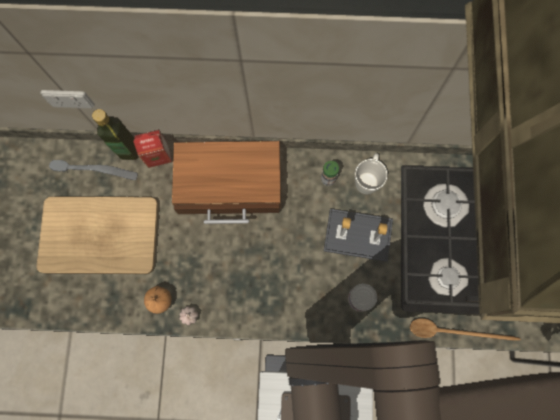

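The top view shows the chest at about (228,175) with its handle bar at (227,221), and the stand's bushes at (347,222) and (383,229). The mug is at (371,175), the jar at (331,170) and the tin at (363,297). In the scene view the arm covers the stand and chest.

```bash
cat > h.py <<'E'
from plant import *
import numpy as np, cv2
from scipy.spatial.transform import Rotation as R
def intr(c):
    f=210/np.tan(np.radians(c["vfov"]/2)); return np.array([[f,0,c["cx"]],[0,f,c["cy"]],[0,0,1.]]),np.array(c["distortion"])
def toz(c,uv,z):
    K,D=intr(c); x,y=cv2.undistortPoints(np.array([[uv]],float),K,D)[0,0]
    M=c["cam_to_world"]; d=M[:3,:3]@np.array([x,-y,-1]); o=M[:3,3]
    return o+d*(z-o[2])/d[2]
def proj(c,P):
    K,D=intr(c); M=c["cam_to_world"]; p=(np.atleast_2d(P)-M[:3,3])@M[:3,:3]
    return cv2.projectPoints(p*np.array([1,-1,-1]),np.zeros(3),np.zeros(3),K,D)[0][:,0]
def loc(t,n,f=place_of):
    r=f(t,n); return (r[0]["location"],r[0]["p"]) if r else (None,0)
def rowsto(target,Rt=None):
    "shift in current tool axes (cm) and rotvec (deg)"
    s=get_state(); Rc=R.from_quat(s["tcp_rot"])
    d=Rc.inv().apply(np.array(target)-s["eef_pos"])*100
    w=(Rc.inv()*Rt).as_rotvec(degrees=True) if Rt is not None else None
    return d,w
np.set_printoptions(precision=4,suppress=True)
E
python3 - <<'E'
from h import *
c=read_camera("top")
Z=dict(chest=0,drawer_handle=.066,near_bush=.135,far_bush=.135,mug=0,spice_jar=0,tin=0)
P={}
for t,z in Z.items():
    l,p=loc(t,"top"); 
    if l is not None: P[t]=toz(c,l,z); print(t,l,p,P[t])
v=P["far_bush"]-P["near_bush"]; print(np.linalg.norm(v),np.degrees(np.arctan2(v[1],v[0])))
for px in [(205,222),(249,221.5)]: print(toz(c,px,.066))
# handle trace
m=trace("drawer_handle","top")
print([(d["p"],d["location"],d["pixels"].sum()) for d in m])
for t in("stand","chest","near_bush","far_bush"):
    m=trace(t,"top")
    for d in m[:2]:
        ys,xs=np.nonzero(d["pixels"]); print(t,d["p"],d["location"],len(xs),xs.min(),xs.max(),ys.min(),ys.max(),cv2.minAreaRect(np.c_[xs,ys].astype(np.float32)))
im=c["color"][:,:,::-1]
cv2.imwrite("pics/a.png",np.hstack([cv2.resize(im[130:240,165:290],None,fx=3.2,fy=3.2,interpolation=2),cv2.resize(im[180:290,300:420],None,fx=3.2,fy=3.2,interpolation=2)]))
E
```

```text
chest [230.1, 184.3] 0.87 [0.6964 0.2791 0.    ]
drawer_handle [228.2, 223.5] 0.77 [0.5592 0.2681 0.066 ]
near_bush [345.6, 223.9] 0.73 [ 0.5568 -0.0619  0.135 ]
far_bush [379.3, 231.4] 0.84 [ 0.5398 -0.1541  0.135 ]
mug [367.5, 177.5] 0.83 [ 0.7359 -0.141   0.    ]
spice_jar [229.9, 222.4] 0.7 [0.577  0.2717 0.    ]
tin [361.2, 299.0] 0.72 [ 0.3653 -0.1255  0.    ]
0.09380027674371605 -100.48155607306909
[0.5608 0.3352 0.066 ]
[0.5676 0.2087 0.066 ]
[(0.74, [226.9, 208.7], np.int64(1106))]
stand 0.89 [356.5, 233.1] 2740 323 392 210 260 ((357.9855651855469, 234.34390258789062), (65.61267852783203, 43.108211517333984), 8.746162414550781)
chest 0.88 [226.3, 180.2] 7830 172 280 141 222 ((226.0, 181.5), (81.0, 108.0), 90.0)
near_bush 0.71 [359.1, 234.5] 2871 323 393 210 261 ((358.23480224609375, 234.65756225585938), (66.00053405761719, 44.82980728149414), 9.090277671813965)
far_bush 0.68 [356.1, 239.2] 2823 324 392 209 260 ((358.3108215332031, 234.6351318359375), (65.92399597167969, 43.894527435302734), 9.462322235107422)
```

View pics/a.png

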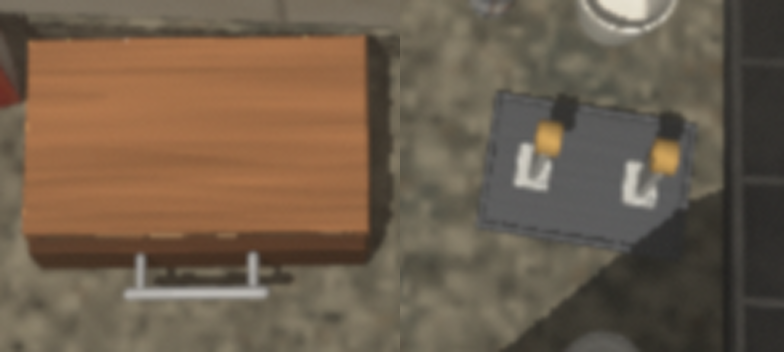

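```bash
cat >> h.py <<'E'
def plan(target,yaw,n,grip,dz=None,start=None):
    "interpolated rows for tool-down pose with x_tool at yaw deg"
    s=get_state(); p0,R0=(s["eef_pos"],R.from_quat(s["tcp_rot"])) if start is None else start
    Rt=R.from_euler("z",yaw,degrees=True)*R.from_euler("x",180,degrees=True)
    w=(R0.inv()*Rt).as_rotvec(degrees=True)/n
    Rk=R0; d=(np.array(target)-p0)/n
    out=[]
    for k in range(n):
        t=Rk.inv().apply(d)*100; out.append([grip]+[round(float(v),2) for v in t]+[round(float(v),2) for v in w]); Rk=Rk*R.from_rotvec(w,degrees=True)
    for i in range(0,n,5): print(str(out[i:i+5]).replace(" ",""))
    return np.array(target),Rt
E
python3 - <<'E'
import plant
print([k for k in dir(plant) if not k.startswith("__")], getattr(plant,"tip_extent",None))
from h import *
s=plan((.48,-.33,.30),60,11,-1)
plan((.5645,.272,.25),93,14,-1,start=s)
E
```

```text
['Unreachable', 'get_state', 'place_of', 'read_camera', 'sign_off', 'tip_extent', 'trace'] 0.017
[[-1,3.37,-2.05,-0.79,-0.0,-0.0,-4.0],[-1,3.5,-1.81,-0.79,-0.0,-0.0,-4.0],[-1,3.62,-1.56,-0.79,-0.0,-0.0,-4.0],[-1,3.72,-1.3,-0.79,-0.0,-0.0,-4.0],[-1,3.8,-1.04,-0.79,-0.0,-0.0,-4.0]]
[[-1,3.86,-0.77,-0.79,-0.0,-0.0,-4.0],[-1,3.91,-0.5,-0.79,-0.0,-0.0,-4.0],[-1,3.93,-0.23,-0.79,-0.0,-0.0,-4.0],[-1,3.94,0.05,-0.79,-0.0,-0.0,-4.0],[-1,3.93,0.32,-0.79,-0.0,-0.0,-4.0]]
[[-1,3.89,0.59,-0.79,-0.0,-0.0,-4.0]]
[[-1,4.03,-1.63,0.36,0.0,0.0,-2.36],[-1,4.09,-1.46,0.36,0.0,0.0,-2.36],[-1,4.15,-1.29,0.36,0.0,0.0,-2.36],[-1,4.2,-1.12,0.36,0.0,0.0,-2.36],[-1,4.24,-0.95,0.36,0.0,0.0,-2.36]]
[[-1,4.27,-0.77,0.36,0.0,0.0,-2.36],[-1,4.3,-0.59,0.36,0.0,0.0,-2.36],[-1,4.32,-0.42,0.36,0.0,0.0,-2.36],[-1,4.34,-0.24,0.36,0.0,0.0,-2.36],[-1,4.34,-0.06,0.36,0.0,0.0,-2.36]]
[[-1,4.34,0.12,0.36,0.0,0.0,-2.36],[-1,4.33,0.3,0.36,0.0,0.0,-2.36],[-1,4.32,0.47,0.36,0.0,0.0,-2.36],[-1,4.29,0.65,0.36,0.0,0.0,-2.36]]
```

```bash

python3 -m crank '[[-1,3.4,-2,-0.8,0,0,-4],[-1,3.5,-1.8,-0.8,0,0,-4],[-1,3.6,-1.6,-0.8,0,0,-4],[-1,3.7,-1.3,-0.8,0,0,-4],[-1,3.8,-1,-0.8,0,0,-4]]'
python3 -m crank '[[-1,3.9,-0.8,-0.8,0,0,-4],[-1,3.9,-0.5,-0.8,0,0,-4],[-1,3.9,-0.2,-0.8,0,0,-4],[-1,3.9,0,-0.8,0,0,-4],[-1,3.9,0.3,-0.8,0,0,-4]]'
python3 - <<'E'
from h import *
s=get_state(); print(s["eef_pos"],R.from_quat(s["tcp_rot"]).as_matrix(),s["qpos"])
c=read_camera("scene"); cv2.imwrite("pics/s1.png",c["color"][:,:,::-1])
plan((.5645,.272,.25),93,15,.34)
E
```

```text
time: 2.15
eef_pos: [0.321, -0.5032, 0.2534]
tcp_rot: [0.951, 0.31, 0.0, 0.0]
contact_force: [-0.4, 0.2, 0.4]
opening: 0.999
time: 2.65
eef_pos: [0.4536, -0.3584, 0.2935]
tcp_rot: [0.882, 0.471, 0.0, 0.0]
contact_force: [1.4, -0.6, 0.1]
opening: 1.004
[ 0.4536 -0.3584  0.2935] [[ 0.5564  0.8309  0.0004]
 [ 0.8309 -0.5564 -0.0004]
 [-0.0001  0.0005 -1.    ]] [-0.8441  0.021   1.7284  0.      1.3916 -0.254 ]
[[0.34,3.88,-1.71,0.31,0.02,-0.01,-2.43],[0.34,3.95,-1.54,0.31,0.02,-0.01,-2.43],[0.34,4.01,-1.37,0.31,0.02,-0.01,-2.43],[0.34,4.06,-1.2,0.31,0.02,-0.01,-2.43],[0.34,4.11,-1.03,0.31,0.02,-0.01,-2.43]]
[[0.34,4.15,-0.85,0.31,0.02,-0.01,-2.43],[0.34,4.18,-0.68,0.31,0.02,-0.01,-2.43],[0.34,4.21,-0.5,0.31,0.02,-0.01,-2.43],[0.34,4.23,-0.32,0.31,0.02,-0.01,-2.43],[0.34,4.24,-0.14,0.31,0.02,-0.01,-2.43]]
[[0.34,4.24,0.04,0.31,0.02,-0.01,-2.43],[0.34,4.23,0.22,0.31,0.02,-0.01,-2.43],[0.34,4.22,0.4,0.31,0.02,-0.01,-2.43],[0.34,4.2,0.58,0.3,0.02,-0.01,-2.43],[0.34,4.17,0.76,0.3,0.02,-0.01,-2.43]]
```

View pics/s1.png

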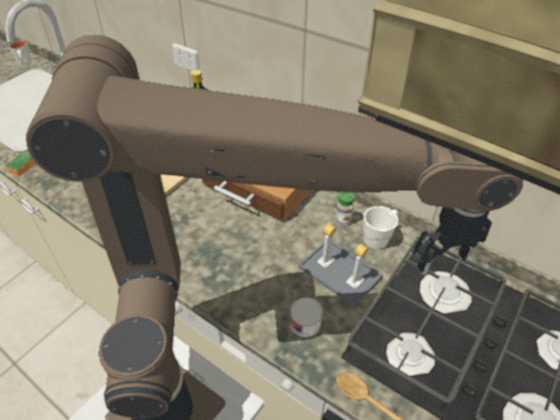

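The scene view now shows both brass bushes clear of the arm, at about (329,230) and (360,251). I'll triangulate them now.

```bash

cat >> h.py <<'E'
def tri(cs,uvs):
    A=[];b=[]
    for c,uv in zip(cs,uvs):
        K,D=intr(c); x,y=cv2.undistortPoints(np.array([[uv]],float),K,D)[0,0]
        M=c["cam_to_world"]; d=M[:3,:3]@np.array([x,-y,-1]); d/=np.linalg.norm(d)
        Q=np.eye(3)-np.outer(d,d); A.append(Q); b.append(Q@M[:3,3])
    A=np.vstack(A); b=np.hstack(b); x=np.linalg.lstsq(A,b,rcond=None)[0]
    return x, np.linalg.norm(A@x-b)
E
python3 - <<'E'
from h import *
cs={n:read_camera(n) for n in("scene","top")}
for n,z in(("scene",(300,215,390,300)),("top",(320,205,400,260))):
    im=cs[n]["color"]; h=cv2.cvtColor(im,cv2.COLOR_RGB2HSV)
    m=cv2.inRange(h,(10,120,120),(30,255,255)); k=np.zeros_like(m); k[z[1]:z[3],z[0]:z[2]]=m[z[1]:z[3],z[0]:z[2]]
    N,_,st,ce=cv2.connectedComponentsWithStats(k)
    print(n,[(st[i].tolist(),ce[i].round(2).tolist()) for i in range(1,N) if st[i][4]>8])
    for t in("near_bush","far_bush","stand","mug","spice_jar","tin","drawer_handle"):
        print(n,t,[(round(d["p"],2),[round(float(v),1) for v in d["location"]]) for d in place_of(t,n)][:3])
    x0,y0,x1,y1=z; cv2.imwrite(f"pics/z_{n}.png",cv2.resize(im[y0:y1,x0:x1,::-1],None,fx=6,fy=6,interpolation=cv2.INTER_CUBIC))
for a in("near_bush","far_bush"):
    u=[loc(a,n)[0] for n in cs]
    if all(x is not None for x in u): print(a,tri(list(cs.values()),u))
E
```

```text
scene [([324, 225, 11, 11, 83], [329.31, 229.72]), ([356, 244, 12, 13, 94], [361.16, 250.16])]
scene near_bush [(0.67, [331.7, 229.3])]
scene far_bush [(0.85, [358.7, 249.5])]
scene stand [(0.66, [340.7, 271.0]), (0.43, [305.5, 325.2])]
scene mug [(0.75, [381.1, 237.2])]
scene spice_jar []
scene tin [(0.74, [328.1, 228.6]), (0.67, [301.4, 322.5])]
scene drawer_handle [(0.94, [231.8, 195.2]), (0.49, [337.9, 272.9])]
top [([343, 218, 8, 10, 62], [346.1, 222.66]), ([379, 224, 8, 10, 68], [382.4, 228.51])]
top near_bush [(0.85, [348.5, 220.4])]
top far_bush [(0.58, [384.2, 232.7]), (0.18, [227.6, 183.4])]
top stand []
top mug [(0.75, [368.0, 176.1])]
top spice_jar [(0.57, [330.0, 178.8])]
top tin [(0.73, [360.9, 298.7])]
top drawer_handle [(0.91, [229.8, 224.8])]
near_bush (array([ 0.5644, -0.0671,  0.1372]), np.float64(0.00435443968417119))
far_bush (array([ 0.5306, -0.1615,  0.1557]), np.float64(0.0038669526894021264))
```

View pics/z_scene.png

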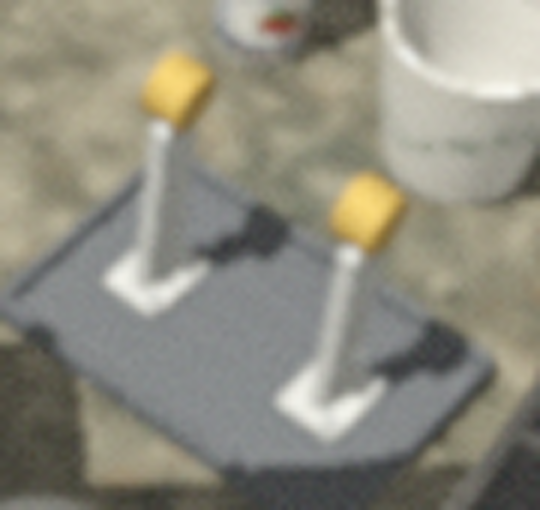

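View pics/z_top.png

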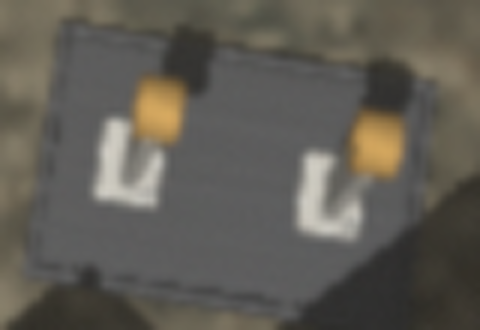

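```bash

cat >> h.py <<'E'
from scipy.optimize import least_squares
def brass(c,box):
    h=cv2.cvtColor(cv2.resize(c["color"],None,fx=4,fy=4,interpolation=cv2.INTER_CUBIC),cv2.COLOR_RGB2HSV)
    m=cv2.inRange(h,(8,110,80),(32,255,255)); k=np.zeros_like(m); x0,y0,x1,y1=[4*v for v in box]; k[y0:y1,x0:x1]=m[y0:y1,x0:x1]
    N,_,st,ce=cv2.connectedComponentsWithStats(k)
    o=sorted([(st[i][4],((ce[i]+.5)/4-.5),st[i][:4]/4) for i in range(1,N)],key=lambda t:-t[0])[:2]
    return sorted(o,key=lambda t:t[1][0])
E
python3 - <<'E'
from h import *
cs={n:read_camera(n) for n in("scene","top")}
o={n:brass(cs[n],z) for n,z in(("scene",(300,215,390,300)),("top",(320,205,400,260)))}
for n in o: print(n,[(a,c.round(2),b) for a,c,b in o[n]])
for i in(0,1):
    u=[o[n][i][1] for n in cs]; print(tri(list(cs.values()),u),[toz(cs[n],o[n][i][1],.135) for n in cs])
def f(p,ret=False):
    d=np.array([np.cos(p[2]),np.sin(p[2]),0]); P=np.array([[p[0],p[1],.135]]*2)+np.outer([-.05,.05],d)
    return np.concatenate([(proj(cs[n],P)-np.array([o[n][i][1] for i in(0,1)])).ravel() for n in cs])
r=least_squares(f,[.55,-.11,-1.75]); print(r.x,np.degrees(r.x[2]),r.fun)
# tray corners top, z=.017
for uv in [(330.5,208.8),(391.5,218.5),(324.5,251)]: print(toz(cs["top"],uv,.017))
E
```

```text
scene [(np.int32(1496), array([329.39, 229.6 ]), array([323.75, 224.25,  12.  ,  12.  ])), (np.int32(1650), array([361.08, 250.01]), array([355.5 , 244.  ,  12.  ,  13.25]))]
top [(np.int32(1142), array([346.09, 222.6 ]), array([342.5 , 218.  ,   8.25,  10.5 ])), (np.int32(1257), array([382.26, 228.44]), array([378.25, 223.5 ,   8.75,  11.  ]))]
(array([ 0.559 , -0.0618,  0.137 ]), np.float64(0.0022619124110757676)) [array([ 0.5593, -0.0599,  0.135 ]), array([ 0.5605, -0.0632,  0.135 ])]
(array([ 0.5469, -0.1606,  0.1369]), np.float64(0.002180221661518121)) [array([ 0.5472, -0.1591,  0.135 ]), array([ 0.5484, -0.1622,  0.135 ])]
[ 0.5537 -0.111  -1.6928] -96.98956552752074 [ 0.5702  0.1166  0.6277  0.1704 -0.6886  0.2243 -0.5998  0.234 ]
[ 0.6277 -0.0286  0.017 ]
[ 0.6056 -0.2109  0.017 ]
[ 0.4992 -0.014   0.017 ]
```

```bash

python3 -m crank '[[0.34,3.9,-1.7,0.3,0,0,-2.4],[0.34,4,-1.5,0.3,0,0,-2.4],[0.34,4,-1.4,0.3,0,0,-2.4],[0.34,4,-1.2,0.3,0,0,-2.4],[0.34,4.1,-1,0.3,0,0,-2.4]]'
python3 -m crank '[[0.34,4.1,-0.9,0.3,0,0,-2.4],[0.34,4.2,-0.7,0.3,0,0,-2.4],[0.34,4.2,-0.5,0.3,0,0,-2.4],[0.34,4.2,-0.3,0.3,0,0,-2.4],[0.34,4.2,-0.1,0.3,0,0,-2.4]]'
python3 - <<'E'
from h import *
s=get_state(); print(s["eef_pos"],s["opening"])
cs={n:read_camera(n) for n in("scene","top")}
u=[loc("drawer_handle",n) for n in cs]; print(u,[toz(cs[n],u[i][0],.066) for i,n in enumerate(cs) if u[i][0] is not None])
im=np.hstack([cv2.resize(cs["scene"]["color"][150:270,130:290,::-1],None,fx=2.5,fy=2.5),cv2.resize(cs["top"]["color"][130:250,140:300,::-1],None,fx=2.5,fy=2.5)])
cv2.imwrite("pics/s2.png",im)
plan((.5645,.272,.20),93,6,.34)
E
```

```text
time: 4.3
eef_pos: [0.491, -0.1499, 0.278]
tcp_rot: [0.828, 0.56, 0.0, 0.0]
contact_force: [-0.1, 1.0, 0.0]
opening: 0.329
time: 4.8
eef_pos: [0.5289, 0.0578, 0.2631]
tcp_rot: [0.765, 0.644, 0.0, 0.0]
contact_force: [1.2, -0.6, 0.4]
opening: 0.329
[0.5289 0.0578 0.2631] 0.3293722074421381
[([233.7, 192.2], 0.67), ([230.1, 223.5], 0.58)] [array([0.5773, 0.2789, 0.066 ]), array([0.5594, 0.2627, 0.066 ])]
[[0.34,3.64,-0.03,1.05,-0.0,0.0,-2.14],[0.34,3.63,0.11,1.05,-0.0,0.0,-2.14],[0.34,3.63,0.25,1.05,-0.0,0.0,-2.14],[0.34,3.62,0.38,1.05,-0.0,0.0,-2.14],[0.34,3.6,0.52,1.05,-0.0,0.0,-2.14]]
[[0.34,3.58,0.65,1.05,-0.0,0.0,-2.14]]
```

View pics/s2.png

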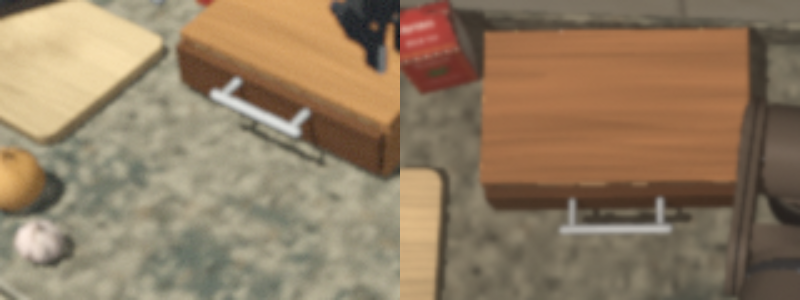

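```bash

python3 - <<'E'
from h import *
cs={n:read_camera(n) for n in("scene","top")}
E_=[toz(cs["scene"],(215,187),.066),toz(cs["scene"],(250,203),.066),toz(cs["top"],(204.0,221.8),.066),toz(cs["top"],(248.4,221.3),.066)]
print(E_)
for a,b in((0,1),(2,3)): v=E_[b]-E_[a]; print((E_[a]+E_[b])/2,np.linalg.norm(v),np.degrees(np.arctan2(v[0],-v[1])))
E
```

```text
[array([0.5617, 0.3396, 0.066 ]), array([0.5698, 0.2108, 0.066 ]), array([0.5613, 0.3381, 0.066 ]), array([0.5681, 0.2104, 0.066 ])]
[0.5657 0.2752 0.066 ] 0.12911239320406004 3.601421654844824
[0.5647 0.2743 0.066 ] 0.12788314190260408 3.088862805457545
```

```bash

python3 -m crank '[[0.34,3.6,0,1,0,0,-2.1],[0.34,3.6,0.1,1,0,0,-2.1],[0.34,3.6,0.2,1.1,0,0,-2.1],[0.34,3.6,0.4,1.1,0,0,-2.1],[0.34,3.6,0.5,1.1,0,0,-2.1]]'
python3 -m crank '[[0.34,3.6,0.7,1.1,0,0,-2.1],[0.34,0,0,0,0,0,0]]'
python3 - <<'E'
from h import *
s=get_state(); print(s["eef_pos"],s["opening"])
cs={n:read_camera(n) for n in("scene","top")}
im=np.hstack([cv2.resize(cs["scene"]["color"][120:240,130:290,::-1],None,fx=2.5,fy=2.5),cv2.resize(cs["top"]["color"][130:250,140:300,::-1],None,fx=2.5,fy=2.5)])
cv2.imwrite("pics/s3.png",im)
plan((.5645,.272,.066),93,4,.34)
E
```

```text
time: 5.6
eef_pos: [0.5597, 0.2337, 0.2099]
tcp_rot: [0.704, 0.71, 0.0, 0.0]
contact_force: [0.4, -0.2, -0.1]
opening: 0.332
time: 5.8
eef_pos: [0.5652, 0.2716, 0.1967]
tcp_rot: [0.69, 0.724, -0.001, -0.001]
contact_force: [0.3, 0.1, -0.5]
opening: 0.331
[0.5652 0.2716 0.1967] 0.33132761353550744
[[0.34,0.08,-0.03,3.31,-0.01,0.01,-0.11],[0.34,0.07,-0.03,3.31,-0.01,0.01,-0.11],[0.34,0.07,-0.03,3.31,-0.01,0.01,-0.11],[0.34,0.07,-0.03,3.31,-0.01,0.01,-0.11]]
```

View pics/s3.png

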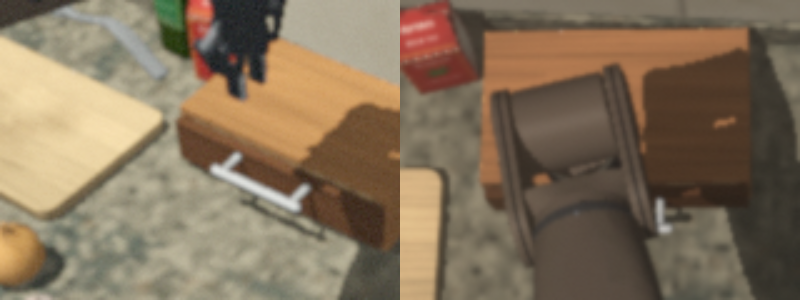

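```bash

python3 -m crank '[[0.34,0.1,0,3.3,0,0,0],[0.34,0.1,0,3.3,0,0,0],[0.34,0,0,2,0,0,0],[0.34,0,0,0,0,0,0]]'
python3 - <<'E'
from h import *
cs={n:read_camera(n) for n in("scene","top")}
cv2.imwrite("pics/s4.png",cv2.resize(cs["scene"]["color"][120:240,130:290,::-1],None,fx=4,fy=4))
E
```

```text
time: 6.3
eef_pos: [0.5636, 0.2693, 0.1097]
tcp_rot: [0.692, 0.722, -0.003, -0.001]
contact_force: [0.0, -0.2, -0.6]
opening: 0.328
```

View pics/s4.png

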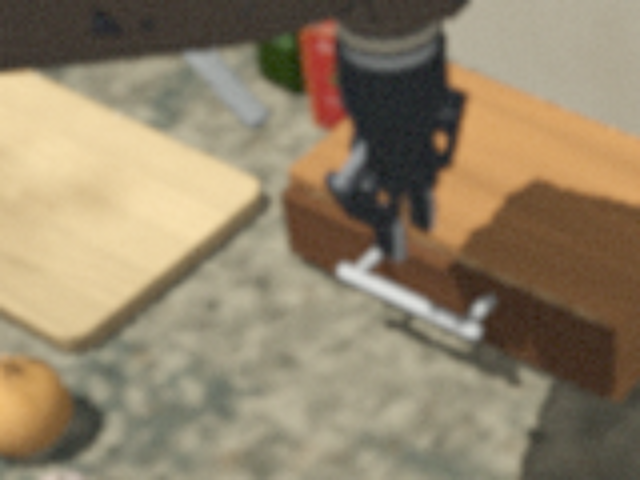

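```bash

python3 -m crank '[[0.34,0.2,0.1,2,0,0,0],[0.34,0.2,0,1.5,0,0,0],[0.34,0,0,0.8,0,0,0],[0.34,0,0,0,0,0,0]]'
python3 - <<'E'
from h import *
print(get_state()["contact_force"])
cs={n:read_camera(n) for n in("scene","top")}
cv2.imwrite("pics/s5.png",cv2.resize(cs["scene"]["color"][120:240,130:290,::-1],None,fx=4,fy=4))
E
```

```text
time: 6.8
eef_pos: [0.5656, 0.2758, 0.069]
tcp_rot: [0.691, 0.723, -0.001, -0.0]
contact_force: [-0.6, 0.2, 0.8]
opening: 0.329
[-0.5642  0.2394  0.7516]
```

View pics/s5.png

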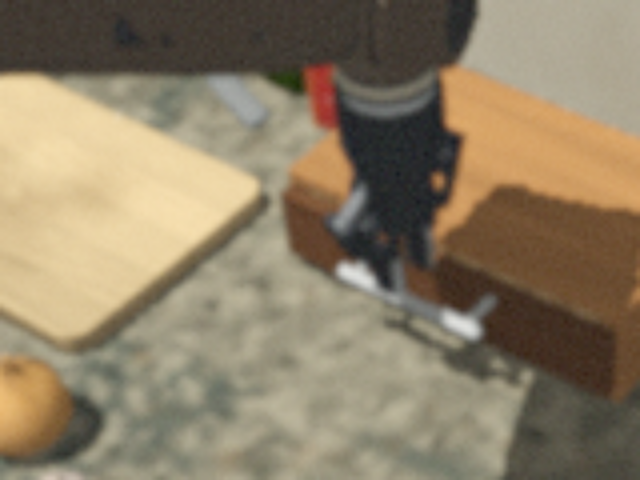

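```bash

python3 -m crank '[[1,0,0,0,0,0,0],[1,0,0,0,0,0,0],[1,0,0,0,0,0,0],[1,0,0,0,0,0,0]]' 30
```

```text
time: 7.3
eef_pos: [0.5664, 0.2763, 0.0703]
tcp_rot: [0.691, 0.723, 0.0, 0.0]
contact_force: [-0.0, 0.2, -0.2]
opening: -0.001
```

```bash

python3 - <<'E'
from h import *
s=get_state();print(s["contact_force"],s["eef_pos"])
cs={n:read_camera(n) for n in("scene","top")}
a=cv2.resize(cs["scene"]["color"][160:220,190:270,::-1],None,fx=8,fy=8,interpolation=cv2.INTER_CUBIC)
cv2.imwrite("pics/s6.png",a)
cv2.imwrite("pics/t6.png",cv2.resize(cs["top"]["color"][130:250,140:300,::-1],None,fx=4,fy=4,interpolation=cv2.INTER_CUBIC))
t=s["eef_pos"]; print(proj(cs["scene"],[t,t-[0,0,.017],[.565,.274,.066]]))
E
```

```text
[-0.0045  0.2397 -0.2383] [0.5664 0.2763 0.0703]
[[231.9397 193.5255]
 [232.3219 197.6734]
 [232.3151 195.1452]]
```

View pics/s6.png

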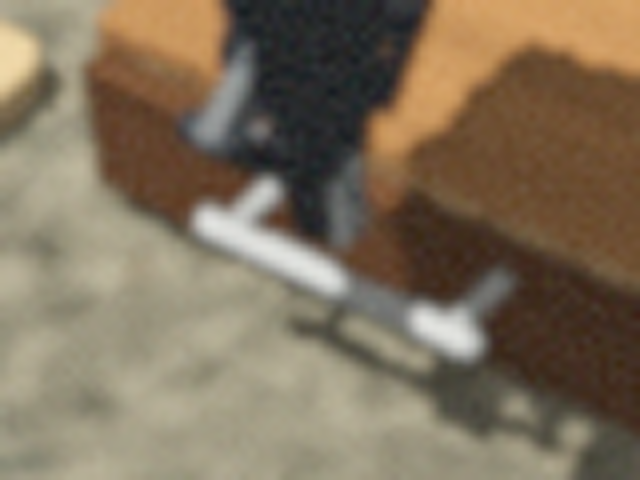

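View pics/t6.png

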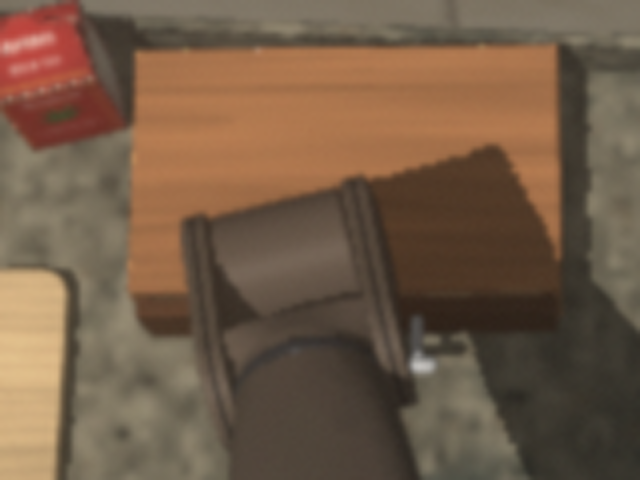

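```bash

python3 - <<'E'
from h import *
cs={n:read_camera(n) for n in("scene","top")}
t=np.array([.4536,-.3584,.2935]); y=np.array([.831,-.556,0])
for z in(.2765,.2895): print(proj(cs["scene"],[t*[1,1,0]+[0,0,z]+k*y for k in(-.057,-.0425,.0425,.057)]).round(1).tolist())
im=cv2.imread("pics/s1.png"); cv2.imwrite("pics/s1z.png",cv2.resize(im[190:290,390:510],None,fx=6,fy=6,interpolation=cv2.INTER_CUBIC))
E
```

```text
[[411.7, 287.5], [418.1, 285.3], [453.9, 272.8], [459.8, 270.8]]
[[413.2, 283.5], [419.6, 281.3], [455.8, 268.8], [461.7, 266.8]]
```

View pics/s1z.png

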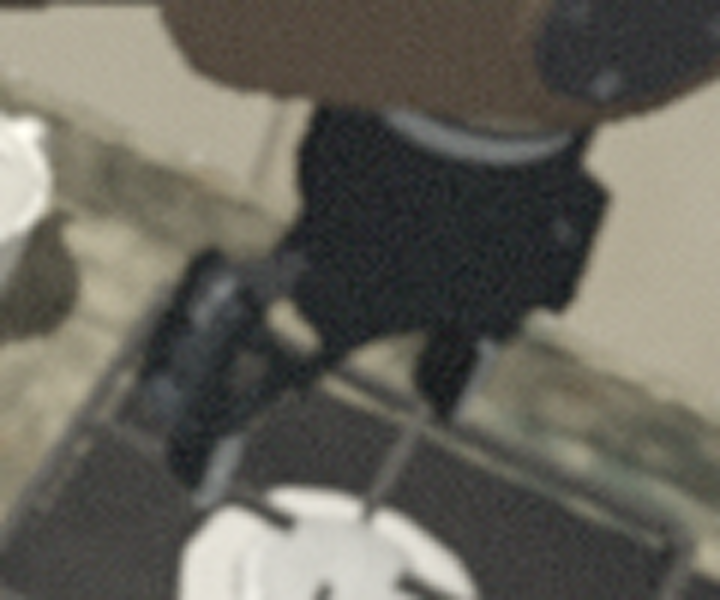

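The jaws shut on nothing. In the picture the fingertips end at (232,191), but the reported pose puts them at (232,198). They look about 25–30 mm higher than I assumed, so I'll feel for the bar gently with the jaws shut.

```bash

python3 -m crank '[[1,0,0,0.4,0,0,0],[1,0,0,0,0,0,0]]'
python3 -m crank '[[1,0,0,0.3,0,0,0],[1,0,0,0,0,0,0]]'
```

```text
time: 7.7
eef_pos: [0.5658, 0.276, 0.0651]
tcp_rot: [0.691, 0.723, -0.001, -0.0]
contact_force: [0.1, 0.4, -0.1]
opening: 0.003
time: 7.9
eef_pos: [0.5659, 0.2761, 0.0623]
tcp_rot: [0.691, 0.723, -0.0, -0.0]
contact_force: [0.3, -0.3, 0.3]
opening: -0.001
```

```bash

python3 -m crank '[[1,0,0,0.2,0,0,0],[1,0,0,0,0,0,0]]'
python3 -m crank '[[1,0,0,0.2,0,0,0],[1,0,0,0,0,0,0]]'
python3 - <<'E'
from h import *
s=get_state();print(s["contact_force"],s["eef_pos"])
cs={n:read_camera(n) for n in("scene","top")}
a=cv2.resize(cs["scene"]["color"][160:220,190:270,::-1],None,fx=8,fy=8,interpolation=cv2.INTER_CUBIC)
cv2.imwrite("pics/s7.png",a)
E
```

```text
time: 8.1
eef_pos: [0.5661, 0.2761, 0.0606]
tcp_rot: [0.691, 0.723, -0.0, -0.0]
contact_force: [0.2, 0.3, 0.1]
opening: -0.006
time: 8.3
eef_pos: [0.5661, 0.2761, 0.0586]
tcp_rot: [0.691, 0.723, -0.0, -0.0]
contact_force: [0.3, 0.4, 0.5]
opening: -0.001
[0.2646 0.406  0.4695] [0.5661 0.2761 0.0586]
```

View pics/s7.png

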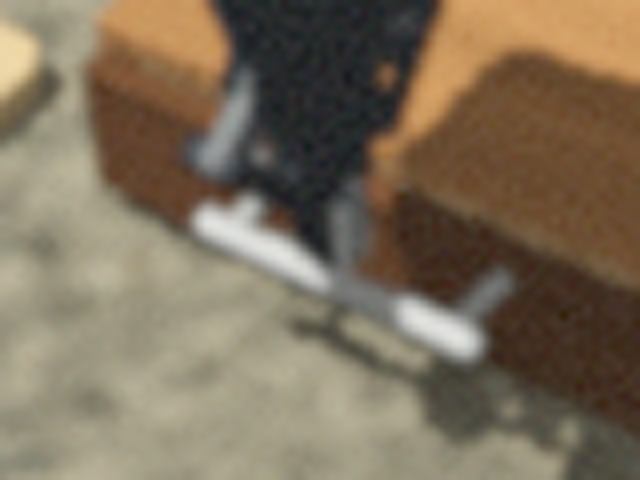

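```bash

python3 -m crank '[[1,0,0,0.2,0,0,0],[1,0,0,0,0,0,0]]'
python3 -m crank '[[1,0,0,0.2,0,0,0],[1,0,0,0,0,0,0]]'
python3 - <<'E'
from h import *
s=get_state();print(s["contact_force"],s["eef_pos"])
cs={n:read_camera(n) for n in("scene","top")}
a=cv2.resize(cs["scene"]["color"][160:220,190:270,::-1],None,fx=8,fy=8,interpolation=cv2.INTER_CUBIC)
cv2.imwrite("pics/s8.png",a)
E
```

```text
time: 8.6
eef_pos: [0.5661, 0.2761, 0.0567]
tcp_rot: [0.691, 0.723, -0.0, -0.0]
contact_force: [-0.2, 0.1, -0.6]
opening: 0.001
time: 8.8
eef_pos: [0.566, 0.2761, 0.0546]
tcp_rot: [0.691, 0.723, -0.0, -0.0]
contact_force: [0.6, 0.0, -0.0]
opening: -0.0
[ 0.5995  0.006  -0.0017] [0.566  0.2761 0.0546]
```

View pics/s8.png

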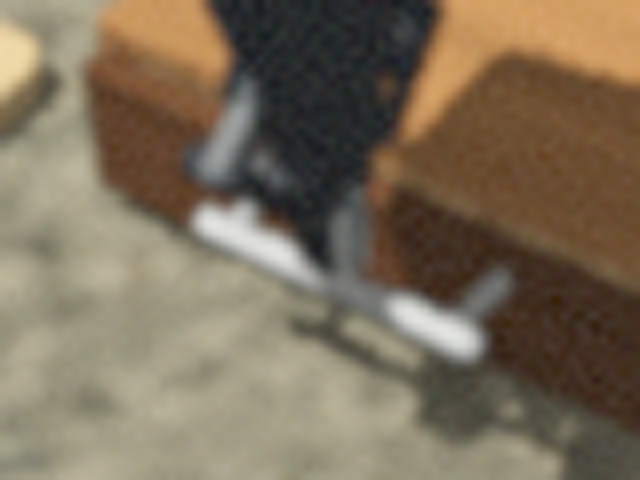

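```bash

python3 -m crank '[[1,0,0,0.2,0,0,0],[1,0,0,0,0,0,0]]'
python3 -m crank '[[1,0,0,0.2,0,0,0],[1,0,0,0,0,0,0]]'
python3 -m crank '[[1,0,0,0.2,0,0,0],[1,0,0,0,0,0,0]]'
python3 - <<'E'
from h import *
s=get_state();print(s["contact_force"],s["eef_pos"])
cs={n:read_camera(n) for n in("scene","top")}
a=cv2.resize(cs["scene"]["color"][160:220,190:270,::-1],None,fx=8,fy=8,interpolation=cv2.INTER_CUBIC)
cv2.imwrite("pics/s9.png",a)
E
```

```text
time: 9.1
eef_pos: [0.5666, 0.2763, 0.0532]
tcp_rot: [0.691, 0.723, 0.0, 0.0]
contact_force: [0.1, 0.7, 0.5]
opening: -0.0
time: 9.3
eef_pos: [0.5667, 0.2763, 0.053]
tcp_rot: [0.691, 0.723, -0.0, 0.0]
contact_force: [-4.7, -0.8, 8.6]
opening: 0.005
time: 9.5
eef_pos: [0.5667, 0.2763, 0.0528]
tcp_rot: [0.691, 0.723, -0.0, -0.0]
contact_force: [-6.8, -3.0, 16.0]
opening: -0.0
[-6.8276 -3.0381 16.0088] [0.5667 0.2763 0.0528]
```

View pics/s9.png

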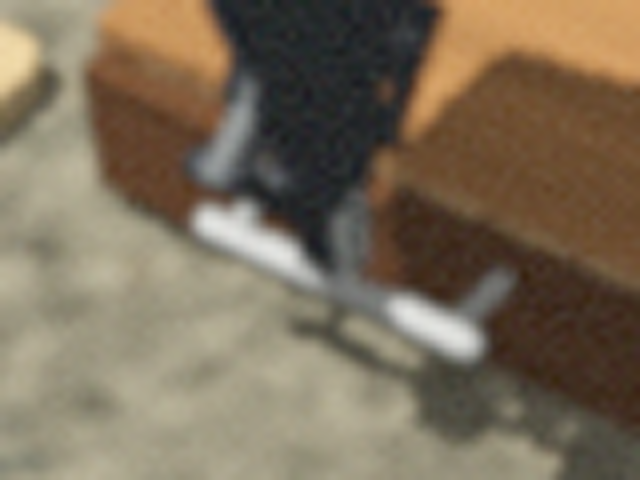

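The probe made contact at a reported TCP z of 0.053. The bar's top is at 0.0715, so the real fingertips sit about 18 mm above the reported TCP. The poses read about 35 mm low in z, which matches the picture. I'll allow for that and regrasp lower.

```bash

python3 -m crank '[[1,0,0,-3,0,0,0],[0.4,0,0,0,0,0,0],[0.4,0,0,0,0,0,0],[0.4,0,0,0,0,0,0]]'
python3 -m crank '[[0.4,0,0,2,0,0,0],[0.4,0,0,1,0,0,0],[0.4,0,0,0.5,0,0,0],[0.4,0,0,0,0,0,0]]'
python3 -m crank '[[0.4,0,0,0.5,0,0,0],[0.4,0,0,0.5,0,0,0],[0.4,0,0,0,0,0,0]]'
```

```text
time: 10.0
eef_pos: [0.5655, 0.2759, 0.0776]
tcp_rot: [0.691, 0.723, -0.001, -0.001]
contact_force: [-0.6, -0.2, -0.4]
opening: 0.301
time: 10.4
eef_pos: [0.5651, 0.2758, 0.042]
tcp_rot: [0.691, 0.723, -0.002, -0.001]
contact_force: [0.0, 0.7, 0.0]
opening: 0.301
time: 10.7
eef_pos: [0.5659, 0.2761, 0.0334]
tcp_rot: [0.691, 0.723, -0.0, -0.0]
contact_force: [0.1, 0.3, -0.0]
opening: 0.301
```

```bash

python3 -m crank '[[0.4,0,0,0.4,0,0,0],[1,0,0,0,0,0,0],[1,0,0,0,0,0,0],[1,0,0,0,0,0,0]]' 40
```

```text
time: 11.1
eef_pos: [0.5646, 0.276, 0.0296]
tcp_rot: [0.691, 0.723, -0.002, -0.001]
contact_force: [-5.7, -0.7, 2.7]
opening: 0.109
```

```bash

python3 -m crank '[[1,0,-1.5,0,0,0,0],[1,0,-2.5,0,0,0,0],[1,0,-2.5,0,0,0,0],[1,0,-2.5,0,0,0,0],[1,0,-2.5,0,0,0,0]]'
python3 -m crank '[[1,0,-1.2,0,0,0,0],[1,0,0,0,0,0,0]]'
python3 - <<'E'
from h import *
s=get_state();print(s["contact_force"],s["eef_pos"])
cs={n:read_camera(n) for n in("scene","top")}
for n in cs: cv2.imwrite(f"pics/{n}10.png",cs[n]["color"][:,:,::-1])
E
```

```text
time: 11.6
eef_pos: [0.4515, 0.2697, 0.0296]
tcp_rot: [0.69, 0.723, 0.0, 0.002]
contact_force: [2.2, -3.3, -2.5]
opening: 0.107
time: 11.8
eef_pos: [0.4377, 0.2689, 0.0296]
tcp_rot: [0.69, 0.724, -0.002, 0.001]
contact_force: [0.1, -5.0, -2.4]
opening: 0.109
[ 0.125  -4.9796 -2.4407] [0.4377 0.2689 0.0296]
```

View pics/scene10.png

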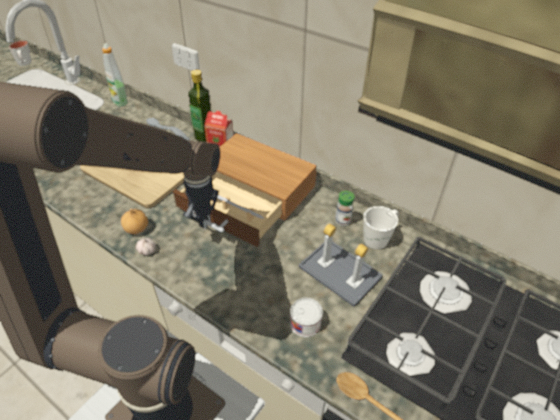

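View pics/top10.png

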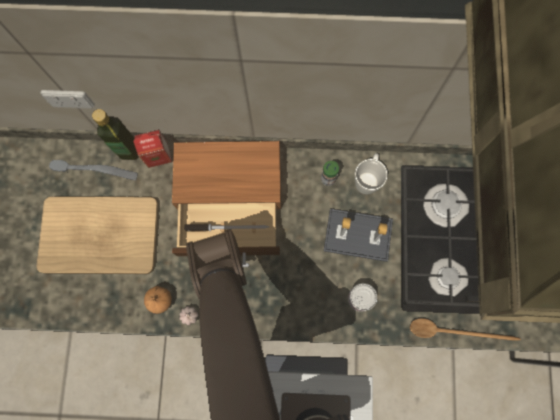

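The drawer is open about 127 mm. In the top view the black handle lies at about (199,227) in the drawer, with the shaft running right to about (268,227). I'll release and lift, then measure.

```bash

python3 -m crank '[[0.4,0,0,0,0,0,0],[0.4,0,0,0,0,0,0],[0.4,0,0,-1,0,0,0],[0.4,0,0,-4,0,0,0],[0.4,0,0,-4.5,0,0,0]]'
python3 -m crank '[[0.1,-3,-2,-3,0,0,0],[0.1,-4,-2,0,0,0,0],[0.1,-4,0,0,0,0,0]]'
python3 - <<'E'
from h import *
s=get_state();print(s["contact_force"],s["eef_pos"])
cs={n:read_camera(n) for n in("scene","top")}
for n in cs:
  for t in("spit","spit_tip","spit_neck"):
    l,p=loc(t,n); print(n,t,l,p, None if l is None else toz(cs[n],l,.05))
cv2.imwrite("pics/s11.png",cv2.resize(cs["scene"]["color"][150:270,150:310,::-1],None,fx=5,fy=5,interpolation=cv2.INTER_CUBIC))
cv2.imwrite("pics/t11.png",cv2.resize(cs["top"]["color"][160:280,150:310,::-1],None,fx=5,fy=5,interpolation=cv2.INTER_CUBIC))
E
```

```text
time: 12.4
eef_pos: [0.4385, 0.2701, 0.1252]
tcp_rot: [0.691, 0.723, -0.001, -0.001]
contact_force: [1.0, 1.2, 0.9]
opening: 0.301
time: 12.7
eef_pos: [0.404, 0.1584, 0.1573]
tcp_rot: [0.69, 0.724, 0.002, 0.001]
contact_force: [0.6, -0.5, -0.4]
opening: 0.449
[ 0.601  -0.5416 -0.3911] [0.404  0.1584 0.1573]
scene spit [376.6, 236.5] 0.53 [ 0.6855 -0.1457  0.05  ]
scene spit_tip None 0 None
scene spit_neck [213.9, 195.3] 0.58 [0.544  0.3304 0.05  ]
top spit [196.9, 227.4] 0.72 [0.5472 0.3603 0.05  ]
top spit_tip [271.1, 220.3] 0.87 [0.5775 0.146  0.05  ]
top spit_neck [210.2, 224.4] 0.59 [0.5578 0.3223 0.05  ]
```

View pics/s11.png

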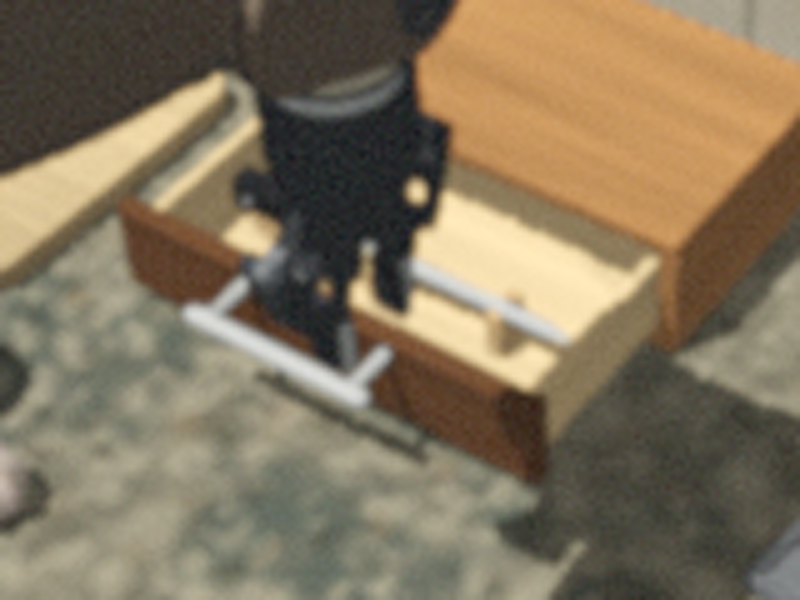

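View pics/t11.png

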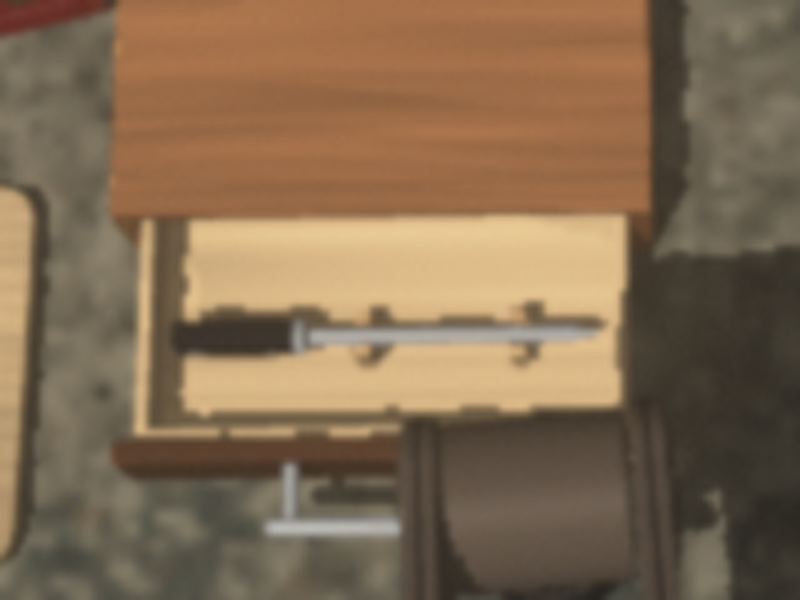

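```bash

python3 - <<'E'
from h import *
cs={n:read_camera(n) for n in("scene","top")}
c=cs["top"]
h0=toz(c,(185.0,227.6),.05);h1=toz(c,(208.5,227.0),.05);t=toz(c,(270.6,224.5),.05); n=toz(c,(211.3,226.9),.05)
print(h0,h1,t,n, np.linalg.norm(t-n)); v=t-h0; print(np.degrees(np.arctan2(v[0],-v[1])),np.linalg.norm(v))
print("origin est", t-(t-h0)/np.linalg.norm(v)*.211)
# scene: neck and tip estimates
s=get_state(); p=s["eef_pos"]; y=R.from_quat(s["tcp_rot"]).as_matrix()[:,1]
print(proj(cs["scene"],[p+[0,0,.0155]+k*y for k in(-.020,0,.020)]))
E
```

```text
[0.5452 0.3948 0.05  ] [0.5498 0.3267 0.05  ] [0.5649 0.1468 0.05  ] [0.5505 0.3186 0.05  ] 0.17238121728227007
4.55220980420686 0.24878248995668703
origin est [0.5482 0.3571 0.05  ]
[[218.5072 223.6549]
 [223.463  218.8012]
 [228.324  214.0428]]
```

```bash

python3 - <<'E'
from h import *
s=plan((.549,.343,.13),94,6,.05)
E
```

```text
[[0.05,2.94,2.55,0.41,-0.0,-0.0,-0.21],[0.05,2.93,2.56,0.41,-0.0,-0.0,-0.21],[0.05,2.92,2.57,0.41,-0.0,-0.0,-0.21],[0.05,2.91,2.58,0.41,-0.0,-0.0,-0.21],[0.05,2.9,2.59,0.41,-0.0,-0.0,-0.21]]
[[0.05,2.89,2.61,0.41,-0.0,-0.0,-0.21]]
```

```bash

python3 -m crank '[[0.05,2.9,2.6,0.4,0,0,-0.2],[0.05,2.9,2.6,0.4,0,0,-0.2],[0.05,2.9,2.6,0.4,0,0,-0.2],[0.05,2.9,2.6,0.4,0,0,-0.2],[0.05,2.9,2.6,0.4,0,0,-0.2]]'
python3 -m crank '[[0.05,2.9,2.6,0.4,0,0,-0.2],[0.05,0,0,0,0,0,0],[0.05,0,0,0,0,0,0]]'
python3 - <<'E'
from h import *
s=get_state(); print(s["eef_pos"],R.from_quat(s["tcp_rot"]).as_matrix()[:,0])
print(rowsto((.549,.343,.016)))
E
```

```text
time: 13.7
eef_pos: [0.5272, 0.3125, 0.134]
tcp_rot: [0.684, 0.73, -0.0, -0.0]
contact_force: [0.6, 0.5, 0.7]
opening: 0.473
time: 14.0
eef_pos: [0.5501, 0.3417, 0.1295]
tcp_rot: [0.682, 0.731, -0.001, -0.0]
contact_force: [-0.2, -0.4, -0.5]
opening: 0.475
[0.5501 0.3417 0.1295] [-0.0687  0.9976 -0.001 ]
(array([ 0.1459, -0.0761, 11.3503]), None)
```

```bash

python3 -m crank '[[0.05,0.1,-0.1,3,0,0,0],[0.05,0,0,3,0,0,0],[0.05,0,0,1,0,0,0],[0.05,0,0,0,0,0,0]]'
python3 - <<'E'
from h import *
s=get_state(); print(s["eef_pos"],s["contact_force"])
cs={n:read_camera(n) for n in("scene",)}
cv2.imwrite("pics/s12.png",cv2.resize(cs["scene"]["color"][140:240,150:290,::-1],None,fx=5,fy=5,interpolation=cv2.INTER_CUBIC))
E
```

```text
time: 14.4
eef_pos: [0.5477, 0.3407, 0.0591]
tcp_rot: [0.683, 0.73, -0.002, -0.001]
contact_force: [-0.6, 0.2, -0.4]
opening: 0.474
[0.5477 0.3407 0.0591] [-0.634   0.2262 -0.4202]
```

View pics/s12.png

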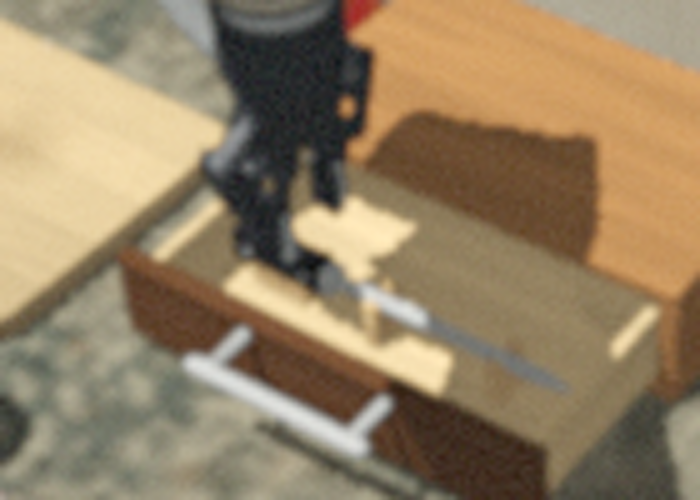

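The jaws straddle the black handle near the collar. Going down the rest.

```bash

python3 -m crank '[[0.05,0.2,0.1,2,0,0,0],[0.05,0,0,1.5,0,0,0],[0.05,0,0,0.8,0,0,0],[0.05,0,0,0,0,0,0]]'
python3 -m crank '[[1,0,0,0,0,0,0],[1,0,0,0,0,0,0],[1,0,0,0,0,0,0],[1,0,0,0,0,0,0]]' 60
```

```text
time: 14.85
eef_pos: [0.5497, 0.3434, 0.0169]
tcp_rot: [0.683, 0.73, -0.001, -0.0]
contact_force: [-0.2, -0.2, -0.5]
opening: 0.471
time: 15.25
eef_pos: [0.5511, 0.3442, 0.019]
tcp_rot: [0.683, 0.73, 0.001, 0.0]
contact_force: [-1.0, 0.7, 1.7]
opening: 0.194
```

```bash

python3 -m crank '[[1,0,0,-1,0,0,0],[1,0,0,-2,0,0,0],[1,0,0,-3,0,0,0],[1,0,0,-2.5,0,0,0],[1,0,0,0,0,0,0]]'
python3 -m crank '[[1,0,0,0,0,0,0],[1,0,0,0,0,0,0]]'
python3 - <<'E'
from h import *
s=get_state(); print(s["eef_pos"],s["contact_force"],s["opening"])
cs={n:read_camera(n) for n in("scene","top")}
for n in cs:
  for t in("spit","spit_tip","spit_neck"):
    l,p=loc(t,n); print(n,t,l,p, None if l is None else toz(cs[n],l,.135))
cv2.imwrite("pics/s13.png",cv2.resize(cs["scene"]["color"][110:230,150:310,::-1],None,fx=5,fy=5,interpolation=cv2.INTER_CUBIC))
cv2.imwrite("pics/t13.png",cv2.resize(cs["top"]["color"][160:280,150:310,::-1],None,fx=5,fy=5,interpolation=cv2.INTER_CUBIC))
E
```

```text
time: 15.75
eef_pos: [0.5535, 0.3452, 0.1083]
tcp_rot: [0.683, 0.73, 0.004, 0.002]
contact_force: [-0.4, 0.1, -0.1]
opening: 0.199
time: 15.95
eef_pos: [0.5492, 0.3433, 0.1007]
tcp_rot: [0.683, 0.73, -0.002, -0.001]
contact_force: [0.0, 1.0, -1.9]
opening: 0.2
[0.5492 0.3433 0.1007] [ 0.0152  1.0164 -1.9164] 0.20043683714967797
scene spit [205.3, 172.2] 0.77 [0.5398 0.3493 0.135 ]
scene spit_tip [262.7, 195.5] 0.78 [0.5596 0.1547 0.135 ]
scene spit_neck [213.4, 177.0] 0.67 [0.5377 0.316  0.135 ]
top spit None 0 None
top spit_tip [269.3, 220.9] 0.51 [0.5564 0.1472 0.135 ]
top spit_neck [270.9, 217.2] 0.69 [0.567  0.1434 0.135 ]
```

View pics/s13.png

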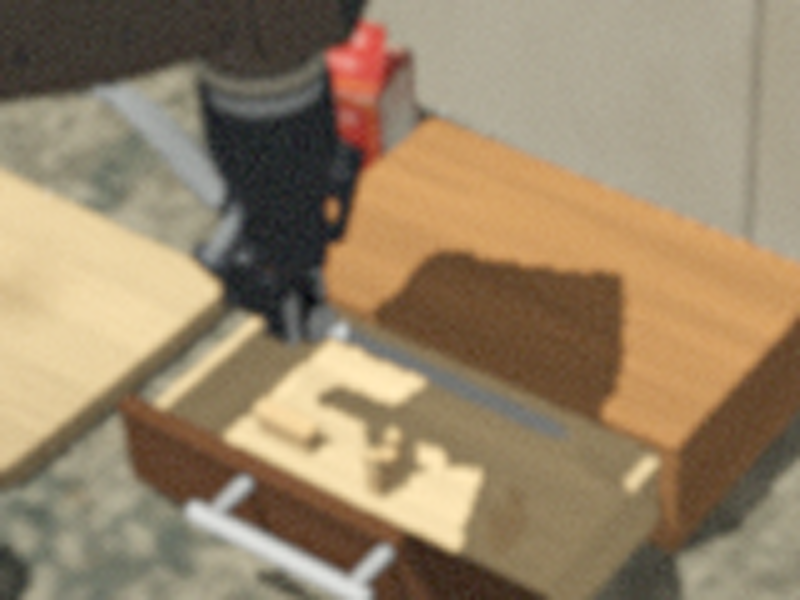

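View pics/t13.png

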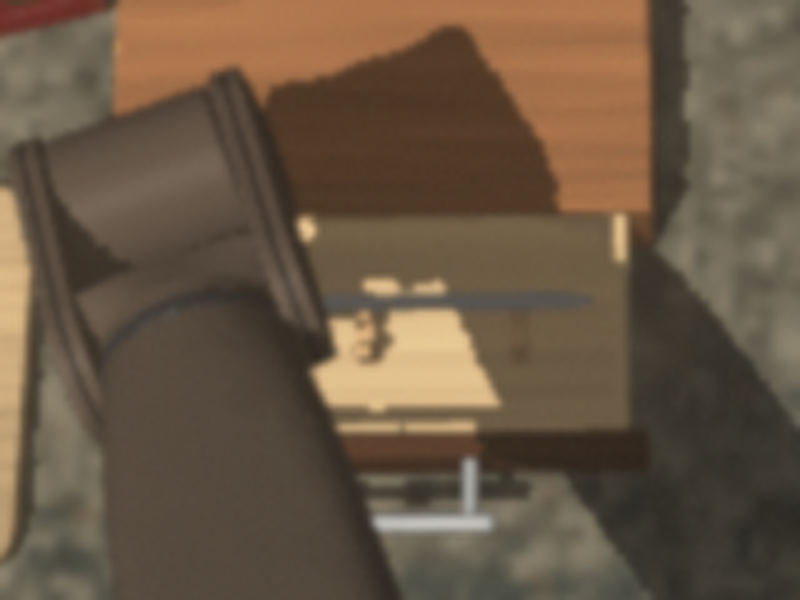

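```bash

python3 - <<'E'
from h import *
cs={n:read_camera(n) for n in("scene","top")}
L=list(cs.values())
print(tri(L,[(263.2,196),(268.3,219.7)]), toz(L[0],(263.2,196),.133),toz(L[1],(268.3,219.7),.133))
# shaft edge near finger in top & scene: neck end
print(toz(L[1],(215,220.3),.133)); 
s=get_state();print(s["eef_pos"],R.from_quat(s["tcp_rot"]).as_matrix())
plan((.5916-.1219*.015,.1977-.9925*.015,.13),83,6,1)
E
```

```text
(array([0.5585, 0.1508, 0.1364]), np.float64(0.001531972331110733)) [0.5605 0.1537 0.133 ] [0.5601 0.1502 0.133 ]
[0.5522 0.2965 0.133 ]
[0.5506 0.3439 0.1028] [[-0.0668  0.9978 -0.0001]
 [ 0.9978  0.0668 -0.0001]
 [-0.0001 -0.0001 -1.    ]]
[[1,-2.72,0.47,-0.45,-0.0,0.0,1.81],[1,-2.71,0.56,-0.45,-0.0,0.0,1.81],[1,-2.69,0.64,-0.45,-0.0,0.0,1.81],[1,-2.67,0.73,-0.45,-0.0,0.0,1.81],[1,-2.64,0.81,-0.45,-0.0,0.0,1.81]]
[[1,-2.61,0.89,-0.45,-0.0,0.0,1.81]]
```

```bash

python3 - <<'E'
from h import *
plan((.5883,.1708,.103),83.7,7,1)
E
```

```text
[[1,-2.5,0.37,-0.0,-0.0,0.0,1.45],[1,-2.49,0.44,-0.0,-0.0,0.0,1.45],[1,-2.48,0.5,-0.0,-0.0,0.0,1.45],[1,-2.47,0.56,-0.0,-0.0,0.0,1.45],[1,-2.45,0.62,-0.0,-0.0,0.0,1.45]]
[[1,-2.44,0.68,-0.0,-0.0,0.0,1.45],[1,-2.42,0.75,-0.0,-0.0,0.0,1.45]]
```

```bash

python3 -m crank '[[1,-2.5,0.4,0,0,0,1.4],[1,-2.5,0.4,0,0,0,1.4],[1,-2.5,0.5,0,0,0,1.4],[1,-2.5,0.6,0,0,0,1.4],[1,-2.5,0.6,0,0,0,1.4]]'
python3 -m crank '[[1,-2.4,0.7,0,0,0,1.4],[1,-2.4,0.7,0,0,0,1.6],[1,0,0,0,0,0,0],[1,0,0,0,0,0,0]]'
python3 - <<'E'
from h import *
s=get_state(); print(s["eef_pos"],R.from_quat(s["tcp_rot"]).as_matrix()[:,0],s["contact_force"],s["opening"])
cs={n:read_camera(n) for n in("scene","top")}
for n in cs:
  for t in("spit_tip","spit_neck"):
    l,p=loc(t,n); print(n,t,l,p)
cv2.imwrite("pics/s14.png",cv2.resize(cs["scene"]["color"][170:280,230:390,::-1],None,fx=5,fy=5,interpolation=cv2.INTER_CUBIC))
cv2.imwrite("pics/t14.png",cv2.resize(cs["top"]["color"][170:270,250:410,::-1],None,fx=5,fy=5,interpolation=cv2.INTER_CUBIC))
E
```

```text
time: 16.95
eef_pos: [0.5781, 0.2184, 0.1032]
tcp_rot: [0.727, 0.687, 0.0, 0.0]
contact_force: [-0.1, 0.6, -1.3]
opening: 0.199
time: 17.35
eef_pos: [0.5886, 0.1702, 0.1031]
tcp_rot: [0.744, 0.668, 0.0, -0.0]
contact_force: [0.4, 0.6, -1.2]
opening: 0.198
[0.5886 0.1702 0.1031] [0.1085 0.9941 0.0005] [ 0.4244  0.6473 -1.1752] 0.19841916256949244
scene spit_tip [317.9, 219.0] 0.81
scene spit_neck [267.1, 193.3] 0.82
top spit_tip [326.6, 177.4] 0.64
top spit_neck None 0
```

View pics/s14.png

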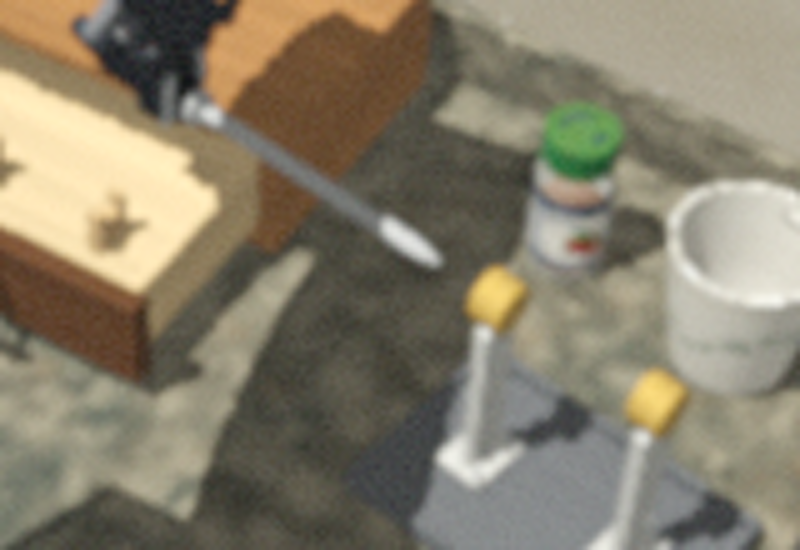

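View pics/t14.png

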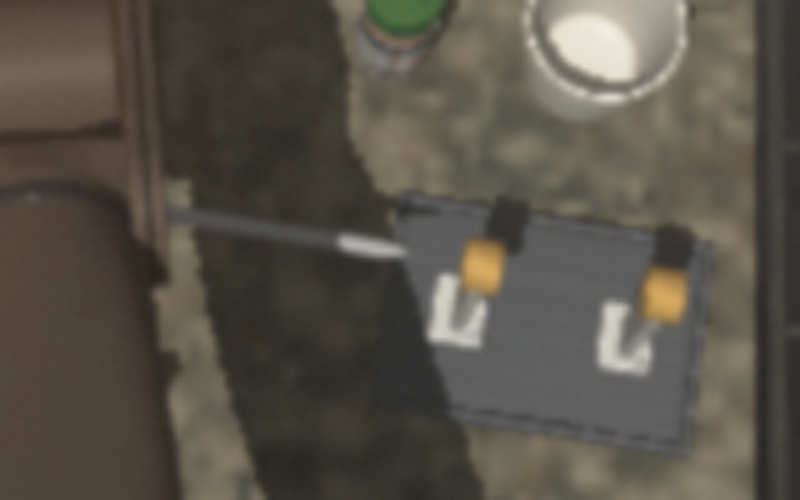

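```bash

cat >> h.py <<'E'
def crop(c,x0,y0,x1,y1,f,name):
    im=cv2.resize(c["color"][y0:y1,x0:x1,::-1],None,fx=f,fy=f,interpolation=cv2.INTER_CUBIC)
    for x in range(x0,x1,10): cv2.line(im,(int((x-x0+.5)*f),0),(int((x-x0+.5)*f),8),(0,0,255),1); cv2.putText(im,str(x),(int((x-x0+.5)*f)+2,18),0,.35,(0,0,255),1)
    for y in range(y0,y1,10): cv2.line(im,(0,int((y-y0+.5)*f)),(8,int((y-y0+.5)*f)),(0,0,255),1); cv2.putText(im,str(y),(10,int((y-y0+.5)*f)+4),0,.35,(0,0,255),1)
    cv2.imwrite(name,im)
E
python3 - <<'E'
from h import *
cs={n:read_camera(n) for n in("scene","top")}
np.save("pics/cs.npy",cs,allow_pickle=True)
crop(cs["scene"],262,185,342,240,10,"pics/s15.png")
crop(cs["top"],280,205,360,235,10,"pics/t15.png")
E
```

```text
(no output)
```

View pics/s15.png

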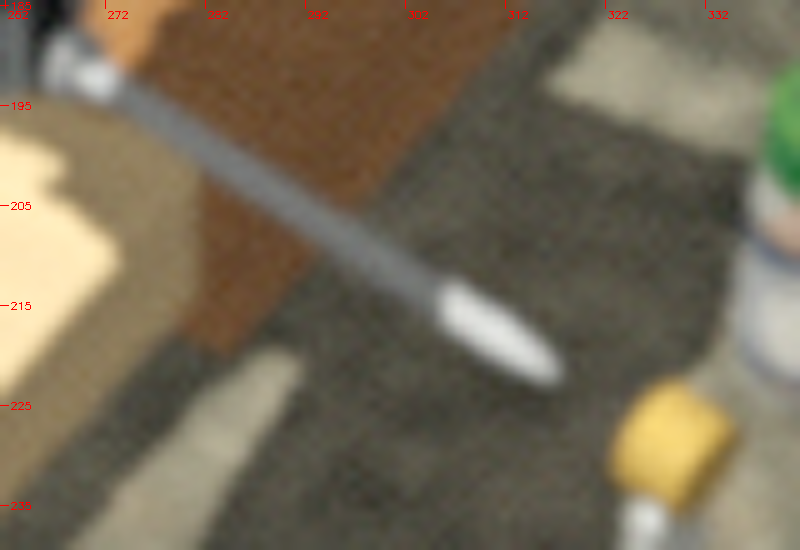

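View pics/t15.png

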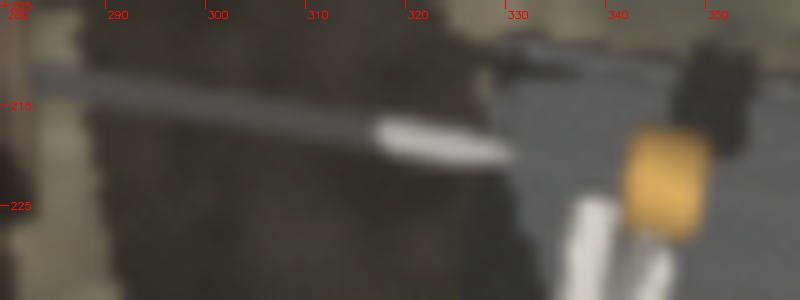

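```bash

cat >> h.py <<'E'
def shaftpts(c,xs,y_of,half=5,chan=None):
    g=c["color"].astype(float).min(2); out=[]
    for x in xs:
        yc=y_of(x); ys=np.arange(int(round(yc))-half,int(round(yc))+half+1)
        p=g[ys,x]; bg=np.interp(ys,[ys[0]+.5,ys[-1]-.5],[p[:2].mean(),p[-2:].mean()]); w=np.clip(p-bg-4,0,None)
        if w.sum()>10: out.append((x,(w*ys).sum()/w.sum()))
    return np.array(out)
E
python3 - <<'E'
from h import *
cs=np.load("pics/cs.npy",allow_pickle=True).item()
S=shaftpts(cs["scene"],range(283,316),lambda x:198.5+(x-281.5)*.68,6)
T=shaftpts(cs["top"],range(292,329),lambda x:214+(x-291)*.165)
for P in(S,T):
    k=np.polyfit(P[:,0],P[:,1],1); r=P[:,1]-np.polyval(k,P[:,0]); print(k,r.std(),r.round(1))
E
```

```text
[ 0.6392 19.1209] 0.16758975647804278 [ 0.  -0.1  0.1 -0.  -0.2 -0.  -0.1 -0.  -0.1 -0.1 -0.  -0.1  0.1  0.1
 -0.   0.  -0.1  0.1 -0.1 -0.   0.3  0.3  0.5  0.4  0.1 -0.1  0.1 -0.
 -0.1 -0.2 -0.2 -0.2 -0.3]
[  0.1665 165.0322] 0.05827136547830655 [ 0.1  0.1  0.  -0.1 -0.   0.1 -0.   0.1  0.1 -0.  -0.1 -0.1 -0.1 -0.
  0.  -0.1 -0.1 -0.1 -0.  -0.   0.  -0.  -0.1 -0.  -0.  -0.  -0.   0.
  0.   0.   0.1  0.1  0.1  0.1 -0.   0.  -0. ]
```

```bash

cat >> h.py <<'E'
def analyse(cs,S,T,tipS=None,tipT=None,B=None,verbose=True):
    L=[cs["scene"],cs["top"]]
    if B is None:
        o=[brass(L[0],(300,215,390,300)),brass(L[1],(320,205,400,260))]
        B=[tri(L,[o[0][i][1],o[1][i][1]])[0] for i in(0,1)]
    n,f=B
    d=(f-n); d[2]=0; d/=np.linalg.norm(d); left=np.array([-d[1],d[0],0])
    # fit line: offsets (l,z) at stand x=-.16 and x=0 relative to bush axis
    def axis(p,s): # s from near bush
        b=n+d*s; b=b+(f-n-d*((f-n)@d))*(s/((f-n)@d))
        t=(s+.11)/.16
        return b+np.outer(np.atleast_1d(p[0]+(p[2]-p[0])*t),left)[0]+np.array([0,0,p[1]+(p[3]-p[1])*t])
    def res(p):
        r=[]
        for c,P in((L[0],S),(L[1],T)):
            q=proj(c,[axis(p,s) for s in np.linspace(-.22,.16,40)])
            i=np.argsort(q[:,0]); r.append(np.interp(P[:,0],q[i,0],q[i,1])-P[:,1])
        return np.concatenate(r)
    r=least_squares(res,[0,0,0,0],loss="soft_l1",f_scale=.2)
    p=r.x; print("bushes",n,f,np.linalg.norm(f-n),"yaw",np.degrees(np.arctan2(d[1],d[0])))
    at=lambda s:(p[:2]+(p[2:]-p[:2])*(s+.11)/.16)*1000
    print("offset left,up mm at -110:",at(-.11)," near:",at(0)," far:",at(.1)," slopes deg",np.degrees((p[2:]-p[:2])/.16),"rms",np.sqrt((r.fun**2).mean()))
    if tipS is not None: t,e=tri(L,[tipS,tipT]); print("tip",t,e,"s from near bush",(t-n)@d,"left",(t-n)@left,"up",t[2]-n[2])
E
python3 - <<'E'
from h import *
cs=np.load("pics/cs.npy",allow_pickle=True).item()
S=shaftpts(cs["scene"],range(283,317),lambda x:198.5+(x-281.5)*.68,6)
T=shaftpts(cs["top"],range(292,329),lambda x:214+(x-291)*.165)
analyse(cs,S,T,(317.5,222.2),(331,220))
analyse(cs,S[:-12],T)
E
```

```text
bushes [ 0.558  -0.061   0.1391] [ 0.5469 -0.1606  0.1369] 0.10026902656801491 yaw -96.35125988603087
offset left,up mm at -110: [  5.6524 -11.4327]  near: [ 3.2992 -6.7623]  far: [ 1.16   -2.5164]  slopes deg [-1.2257  2.4327] rms 0.13155973454983982
tip [ 0.5658 -0.0211  0.1331] 0.0015076323220475168 s from near bush -0.04051045189478873 left 0.003340622179742784 up -0.006052426294703928
bushes [ 0.558  -0.061   0.1391] [ 0.5469 -0.1606  0.1369] 0.10026902656801491 yaw -96.35125988603087
offset left,up mm at -110: [  5.7216 -11.722 ]  near: [ 3.7365 -8.5898]  far: [ 1.9319 -5.7424]  slopes deg [-1.034   1.6314] rms 0.08235904229544502
```

```bash

cat >> h.py <<'E'
def avg(k=4):
    o={}
    for n in("scene","top"):
        A=[read_camera(n) for _ in range(k)]; c=A[0]; c["color"]=np.clip(np.mean([a["color"].astype(float) for a in A],0).round(),0,255).astype(np.uint8); o[n]=c
    return o
E
python3 - <<'E'
from h import *
cs=avg(5); np.save("pics/cs2.npy",cs,allow_pickle=True)
print(get_state()["eef_pos"],get_state()["contact_force"])
for n,z in(("scene",(300,215,390,300)),("top",(320,205,400,260))):
    print(n,[(a,c.round(2),b) for a,c,b in brass(cs[n],z)])
S=shaftpts(cs["scene"],range(283,317),lambda x:198.5+(x-281.5)*.65,6)
T=shaftpts(cs["top"],range(292,329),lambda x:214+(x-291)*.165)
for P in(S,T):
    k=np.polyfit(P[:,0],P[:,1],1); r=P[:,1]-np.polyval(k,P[:,0]); print(k,r.round(2))
analyse(cs,S,T,(317.5,222.2),(331,220))
crop(cs["scene"],262,185,342,240,10,"pics/s16.png")
crop(cs["top"],310,205,390,240,10,"pics/t16.png")
E
```

```text
[0.5885 0.1704 0.1029] [-0.6265  0.8047 -1.578 ]
scene [(np.int32(1784), array([328.72, 229.22]), array([322.75, 223.  ,  12.75,  13.25])), (np.int32(1640), array([361.07, 250.02]), array([355.5 , 244.25,  12.  ,  12.75]))]
top [(np.int32(1149), array([346.08, 222.6 ]), array([342.5 , 218.  ,   8.25,  10.5 ])), (np.int32(1251), array([382.25, 228.44]), array([378.5, 223.5,   8.5,  11. ]))]
[ 0.6378 19.4542] [-0.1  -0.15 -0.11 -0.05 -0.07  0.    0.   -0.01 -0.02  0.03 -0.    0.02
  0.05  0.16  0.09 -0.16 -0.07 -0.09 -0.2   0.04  0.24  0.38  0.54  0.37
  0.16 -0.   -0.02  0.01 -0.05 -0.12 -0.23 -0.22 -0.2  -0.23]
[  0.1672 164.7646] [ 0.11  0.05  0.06  0.01 -0.03 -0.08 -0.02  0.03  0.07  0.03  0.02  0.02
  0.02  0.03 -0.01 -0.07 -0.13 -0.1  -0.03 -0.02 -0.02 -0.04 -0.09 -0.11
 -0.01 -0.04 -0.04  0.06  0.04 -0.   -0.01  0.05  0.11  0.09  0.03  0.03
  0.  ]
bushes [ 0.558  -0.061   0.1389] [ 0.5469 -0.1606  0.1368] 0.10028028546173029 yaw -96.34181239296528
offset left,up mm at -110: [  5.7471 -11.0951]  near: [ 3.2823 -6.3773]  far: [ 1.0416 -2.0884]  slopes deg [-1.2838  2.4574] rms 0.12893536671566003
tip [ 0.5658 -0.0211  0.1331] 0.0015076323220475168 s from near bush -0.04051915164810362 left 0.0033054118797373805 up -0.005877059980285704
```

View pics/s16.png

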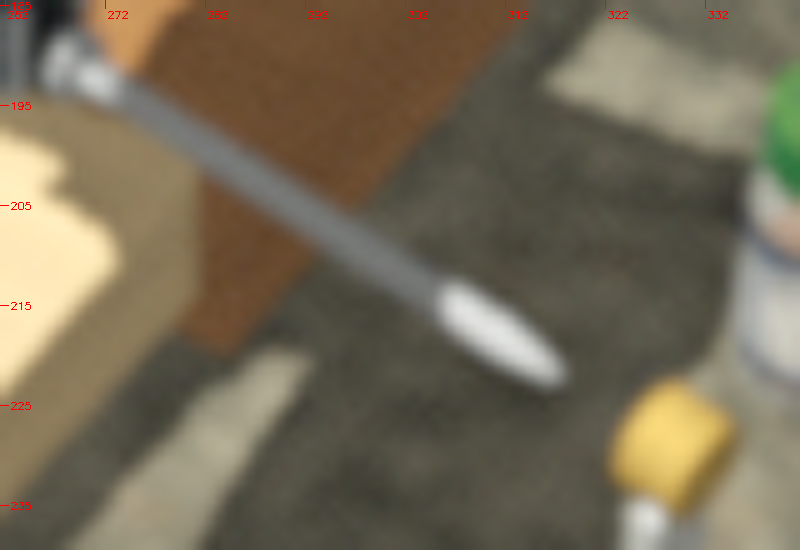

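View pics/t16.png

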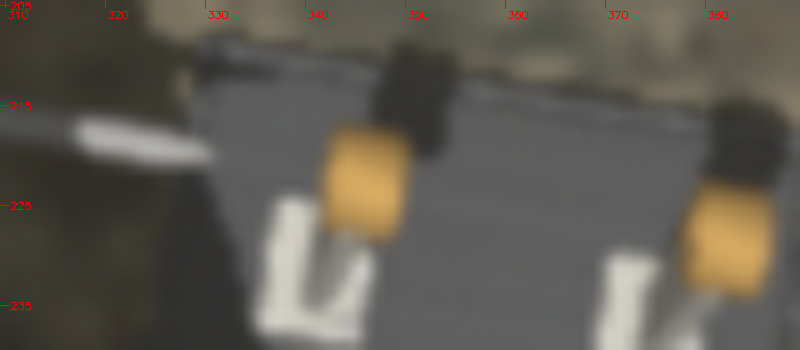

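```bash

python3 - <<'E'
from h import *
cs=np.load("pics/cs2.npy",allow_pickle=True).item(); L=[cs["scene"],cs["top"]]
kT=(.1672,164.7646)
def m(p):
    tip=p[:3]; d=np.array([np.cos(p[3])*np.cos(p[4]),np.sin(p[3])*np.cos(p[4]),np.sin(p[4])])
    return tip,tip-.170*d,d
for nk in((273.2,193.7),(272.2,193.1)):
  for ts in((317.5,222.2),(318.,222.4)):
    def res(p):
        t,n,d=m(p); q=proj(L[0],[t,n,t-.06*d,t-.11*d]); w=proj(L[1],[t,n])
        a=np.concatenate([q[0]-ts,q[1]-nk,w[0]-(330.8,220.0)])
        b=[kT[0]*w[1][0]+kT[1]-w[1][1], kT[0]*w[0][0]+kT[1]-w[0][1]]
        return np.concatenate([a,b])
    r=least_squares(res,[.566,-.02,.133,-1.69,0]); t,n,d=m(r.x); print(t,n,np.degrees(r.x[3:]),r.fun.round(2))
s=get_state();print(s["eef_pos"],R.from_quat(s["tcp_rot"]).as_matrix())
E
```

```text
[ 0.5657 -0.0214  0.1335] [0.5927 0.1459 0.1206] [-99.187    4.3638] [ 0.49 -0.13 -0.75  0.27  0.03  0.26  0.67 -0.18]
[ 0.5662 -0.0219  0.1325] [0.5925 0.1456 0.121 ] [-98.9284   3.8559] [ 0.24 -0.07 -0.71  0.25  0.2   0.18  0.63 -0.07]
[ 0.566  -0.021   0.1329] [0.591  0.1469 0.1242] [-98.4904   2.942 ] [ 0.42 -0.09 -0.38  0.13 -0.12  0.19  0.34 -0.14]
[ 0.5665 -0.0216  0.1319] [0.5908 0.1465 0.1246] [-98.2298   2.4296] [ 0.17 -0.04 -0.34  0.11  0.05  0.12  0.3  -0.03]
[0.5885 0.1704 0.1029] [[ 0.1075  0.9942  0.    ]
 [ 0.9942 -0.1075  0.    ]
 [ 0.      0.     -1.    ]]
```

```bash

python3 - <<'E'
from h import *
cs=np.load("pics/cs2.npy",allow_pickle=True).item()
def sl(tip,yaw,pit):
    a,b=np.radians([yaw,pit]); d=np.array([np.cos(a)*np.cos(b),np.sin(a)*np.cos(b),np.sin(b)])
    o=[]
    for n,(s0,s1) in(("scene",(.0,.12)),("top",(.0,.16))):
        q=proj(cs[n],[tip-s0*d,tip-s1*d]); o.append((q[1,1]-q[0,1])/(q[1,0]-q[0,0]))
    return np.round(o,4)
t=np.array([.566,-.0213,.1325])
for y in(-96,-97,-98):
    for p in(0,2): print(y,p,sl(t,y,p))
# bush-line slopes
for y in(-96,-97,-98):
    d=np.array([np.cos(np.radians(y)),np.sin(np.radians(y)),0]); c=np.array([.5537,-.111,.135])
    print("bush",y,[np.round((lambda q:(q[1,1]-q[0,1])/(q[1,0]-q[0,0]))(proj(cs[n],[c-.05*d,c+.05*d])),4) for n in cs])
E
```

```text
-96 0 [0.6229 0.144 ]
-96 2 [0.5906 0.1358]
-97 0 [0.6438 0.1614]
-97 2 [0.611  0.1531]
-98 0 [0.6654 0.1788]
-98 2 [0.632  0.1704]
bush -96 [np.float64(0.6245), np.float64(0.1441)]
bush -97 [np.float64(0.6448), np.float64(0.1614)]
bush -98 [np.float64(0.6657), np.float64(0.1788)]
```

Working from lines instead of points, the spit's tip lies on the bush line in both views to within about 0.2 px. Its yaw is about 0.4° off and its pitch under 1°. I'll trim the yaw and move the tip into the near bush.

```bash

python3 -m crank '[[1,-0.5,-0.14,0,0,0,-0.4],[1,-1,0,0,0,0,0],[1,-1,-0.02,0,0,0,0],[1,-0.5,0,0,0,0,0],[1,0,0,0,0,0,0]]'
python3 - <<'E'
from h import *
cs=avg(2); np.save("pics/cs3.npy",cs,allow_pickle=True)
s=get_state(); print(s["eef_pos"],s["contact_force"],s["wrist_torque"])
crop(cs["scene"],280,190,380,265,8,"pics/s17.png")
crop(cs["top"],300,200,400,245,8,"pics/t17.png")
E
```

```text
time: 18.75
eef_pos: [0.5839, 0.1396, 0.1029]
tcp_rot: [0.742, 0.67, -0.0, 0.0]
contact_force: [-0.8, 0.0, -1.0]
opening: 0.196
[0.584  0.1409 0.103 ] [-0.1963  0.1574 -1.1514] [ 0.0208 -0.0066 -0.0136]
```

View pics/s17.png

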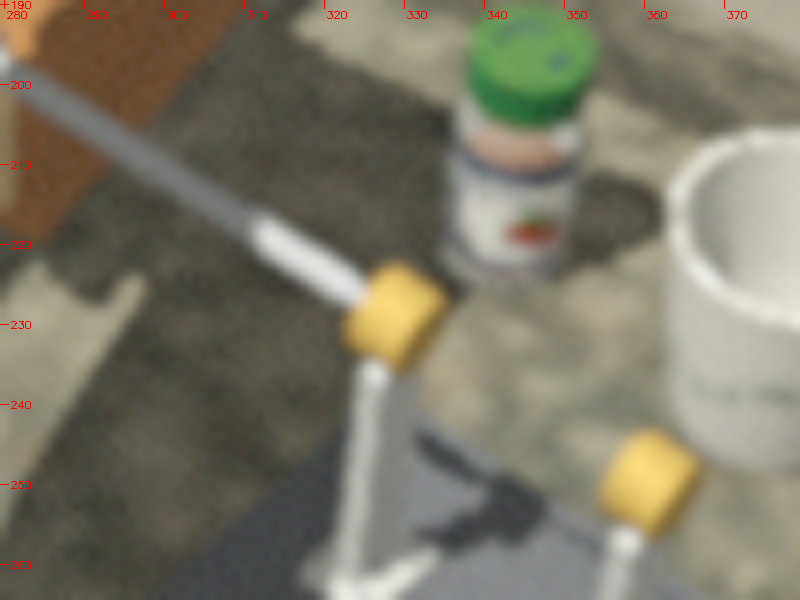

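View pics/t17.png

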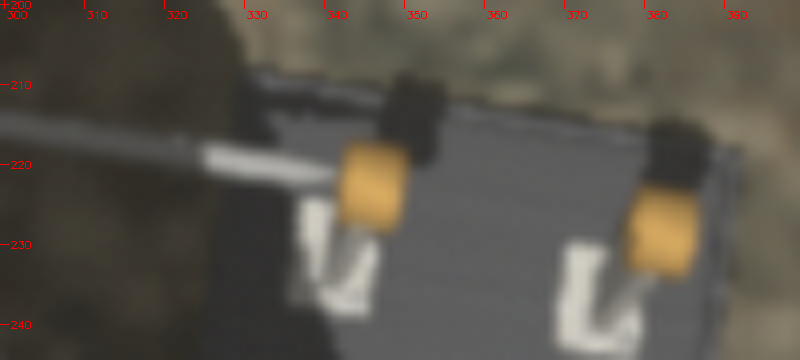

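```bash

python3 -m crank '[[1,-0.5,-0.01,0,0,0,0],[1,-0.5,0,0,0,0,0],[1,-0.5,-0.01,0,0,0,0],[1,0,0,0,0,0,0]]'
python3 -m crank '[[1,-0.5,-0.01,0,0,0,0],[1,-0.5,0,0,0,0,0],[1,-0.5,-0.01,0,0,0,0],[1,0,0,0,0,0,0]]'
python3 -m crank '[[1,-0.5,-0.01,0,0,0,0],[1,-0.5,0,0,0,0,0],[1,-0.5,-0.01,0,0,0,0],[1,0,0,0,0,0,0]]'
python3 - <<'E'
from h import *
cs=avg(2); np.save("pics/cs4.npy",cs,allow_pickle=True)
s=get_state(); print(s["eef_pos"],s["contact_force"],s["wrist_torque"],s["opening"])
crop(cs["scene"],280,190,380,265,8,"pics/s18.png")
crop(cs["top"],300,200,400,245,8,"pics/t18.png")
E
```

```text
time: 19.35
eef_pos: [0.5821, 0.1252, 0.1029]
tcp_rot: [0.742, 0.67, -0.0, 0.0]
contact_force: [0.0, 0.0, -1.3]
opening: 0.197
time: 19.75
eef_pos: [0.5804, 0.1103, 0.1029]
tcp_rot: [0.742, 0.67, -0.0, 0.0]
contact_force: [0.2, -0.7, -1.1]
opening: 0.199
time: 20.15
eef_pos: [0.5787, 0.0954, 0.1029]
tcp_rot: [0.742, 0.67, -0.0, 0.0]
contact_force: [-0.1, 0.4, -0.8]
opening: 0.194
[0.5788 0.0961 0.1029] [-0.1348  0.4191 -2.0564] [ 0.0126 -0.0324  0.004 ] 0.19739445209176845
```

View pics/s18.png

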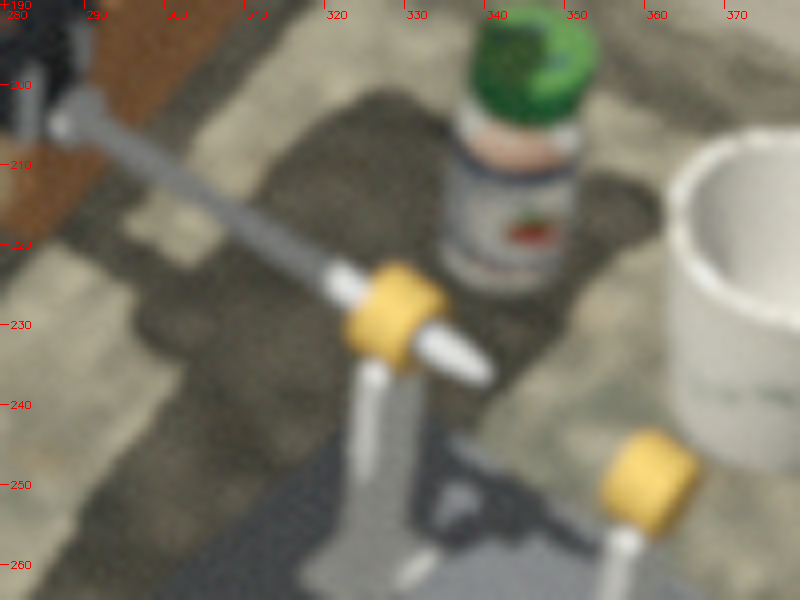

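View pics/t18.png

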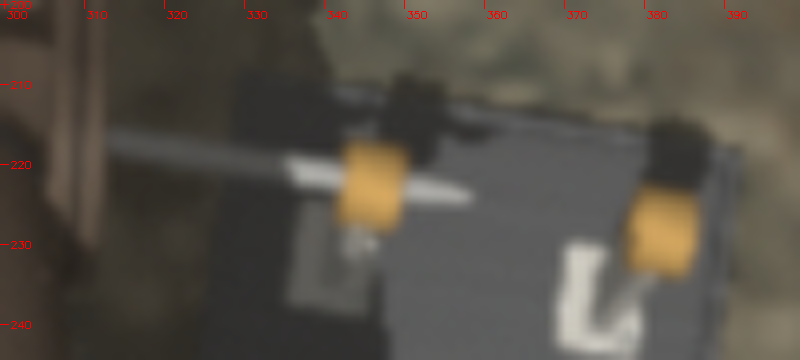

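```bash

python3 -m crank '[[1,-0.5,-0.02,0,0,0,0.1],[1,-0.7,-0.02,0,0,0,0.1],[1,-0.7,-0.01,0,0,0,0],[1,-0.7,-0.01,0,0,0,0],[1,0,0,0,0,0,0]]'
python3 -m crank '[[1,-0.5,-0.01,0,0,0,0],[1,-0.5,0,0,0,0,0],[1,-0.4,-0.01,0,0,0,0],[1,0,0,0,0,0,0]]'
python3 - <<'E'
from h import *
cs=avg(2); np.save("pics/cs5.npy",cs,allow_pickle=True)
s=get_state(); print(s["eef_pos"],s["contact_force"],s["wrist_torque"],s["opening"])
crop(cs["scene"],280,190,380,265,8,"pics/s19.png")
crop(cs["top"],300,200,400,245,8,"pics/t19.png")
E
```

```text
time: 20.85
eef_pos: [0.5754, 0.0692, 0.1029]
tcp_rot: [0.743, 0.669, -0.0, 0.0]
contact_force: [0.5, 0.3, -1.1]
opening: 0.199
time: 21.25
eef_pos: [0.5738, 0.0559, 0.1029]
tcp_rot: [0.743, 0.669, -0.0, 0.0]
contact_force: [-0.7, 0.3, -1.2]
opening: 0.203
[0.5739 0.0565 0.1029] [ 0.146   0.0629 -0.6966] [ 0.0251 -0.012   0.0171] 0.20025859269766882
```

View pics/s19.png

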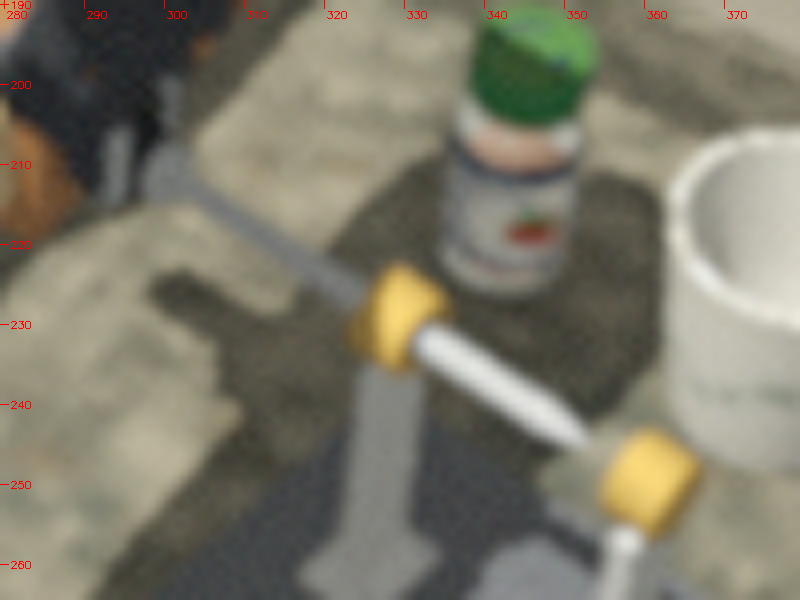

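View pics/t19.png

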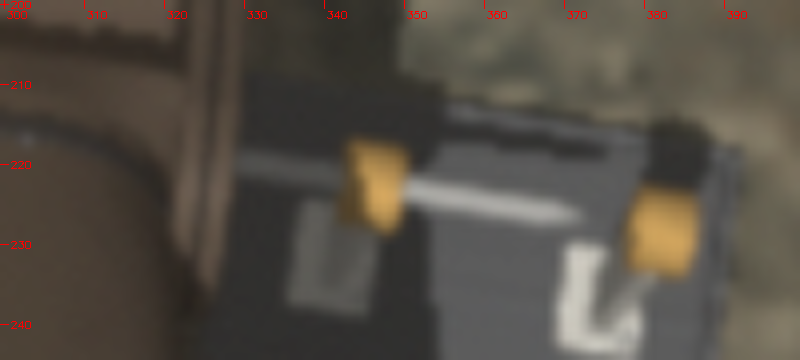

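```bash

python3 -m crank '[[1,-0.5,-0.01,0,0,0,0.2],[1,-0.5,-0.01,0,0,0,0],[1,-0.5,-0.01,0,0,0,0],[1,-0.5,-0.01,0,0,0,0],[1,0,0,0,0,0,0]]'
python3 -m crank '[[1,-0.5,-0.01,0,0,0,0],[1,-0.5,-0.01,0,0,0,0],[1,-0.5,-0.01,0,0,0,0],[1,-0.5,-0.01,0,0,0,0],[1,0,0,0,0,0,0]]'
python3 - <<'E'
from h import *
cs=avg(2)
s=get_state(); print(s["eef_pos"],s["contact_force"],s["wrist_torque"],s["opening"])
crop(cs["scene"],290,200,390,275,8,"pics/s20.png")
crop(cs["top"],310,200,410,245,8,"pics/t20.png")
E
```

```text
time: 21.95
eef_pos: [0.5713, 0.0357, 0.1029]
tcp_rot: [0.744, 0.668, -0.0, 0.0]
contact_force: [-0.2, 0.8, -1.9]
opening: 0.194
time: 22.45
eef_pos: [0.5687, 0.016, 0.103]
tcp_rot: [0.744, 0.668, -0.0, 0.0]
contact_force: [-0.3, 0.3, -1.5]
opening: 0.202
[0.5688 0.0168 0.1029] [ 0.3064 -0.6    -1.7547] [ 0.0406  0.0484 -0.0078] 0.19634856363693226
```

View pics/s20.png

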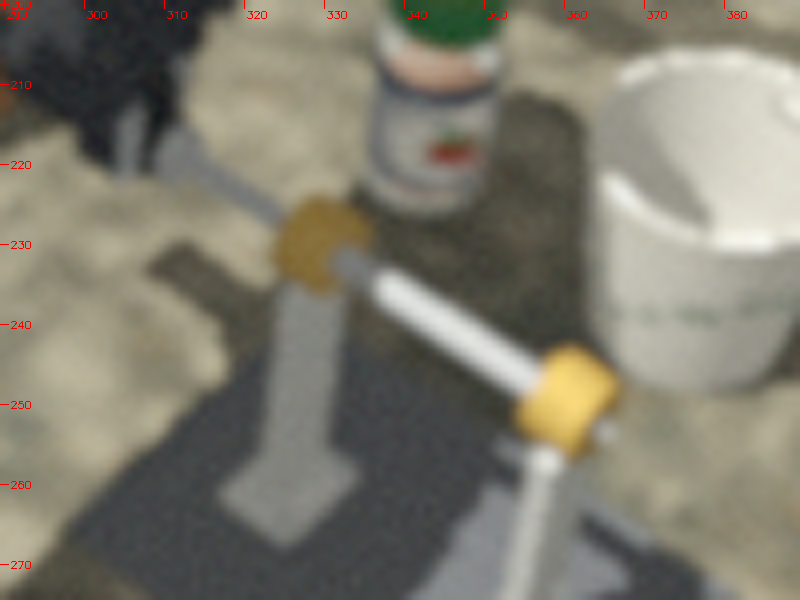

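View pics/t20.png

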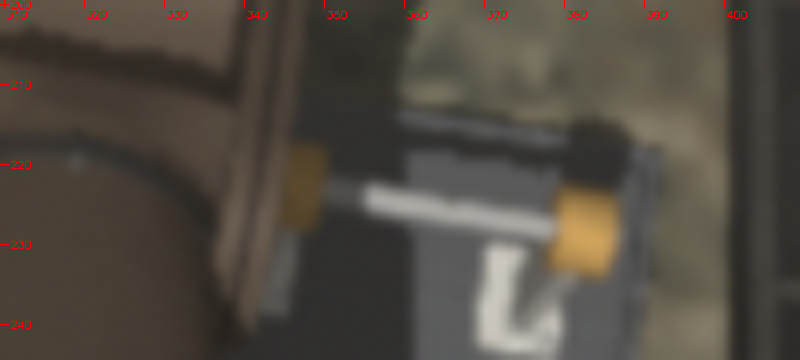

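```bash

python3 -m crank '[[1,-0.6,-0.01,0,0,0,0],[1,-0.6,-0.01,0,0,0,0],[1,-0.6,-0.01,0,0,0,0],[1,-0.6,-0.01,0,0,0,0],[1,0,0,0,0,0,0]]'
python3 -m crank '[[1,0,0,0,0,0,0],[1,0,0,0,0,0,0],[1,0,0,0,0,0,0]]'
python3 - <<'E'
from h import *
cs=avg(2)
s=get_state(); print(s["eef_pos"],s["contact_force"],s["wrist_torque"],s["opening"],s["dq"])
for n in cs:
  for t in("spit_tip","spit_neck","mug","spice_jar","tin"):
    l,p=loc(t,n); print(n,t,l,p)
crop(cs["scene"],290,200,390,275,8,"pics/s21.png")
crop(cs["top"],310,200,410,245,8,"pics/t21.png")
cv2.imwrite("pics/s21f.png",cs["scene"]["color"][:,:,::-1]); cv2.imwrite("pics/t21f.png",cs["top"]["color"][:,:,::-1])
E
```

```text
time: 23.15
eef_pos: [0.5657, -0.0081, 0.1029]
tcp_rot: [0.745, 0.668, -0.0, 0.0]
contact_force: [-0.2, -0.1, -1.1]
opening: 0.194
time: 23.45
eef_pos: [0.5658, -0.007, 0.1029]
tcp_rot: [0.744, 0.668, 0.0, -0.0]
contact_force: [-0.9, 0.3, -1.0]
opening: 0.199
[ 0.5658 -0.007   0.1029] [-0.0923  0.3662 -1.552 ] [ 0.0081 -0.0204 -0.0106] 0.19716120127507517 [ 0.0011 -0.0011  0.0003 -0.0003  0.0016  0.0004]
scene spit_tip [372.3, 254.5] 0.66
scene spit_neck [317.1, 225.9] 0.72
scene mug [378.5, 236.6] 0.71
scene spice_jar [342.1, 223.5] 0.68
scene tin [304.8, 322.9] 0.67
top spit_tip [399.3, 233.7] 0.41
top spit_neck [327.2, 180.0] 0.55
top mug [368.5, 178.3] 0.95
top spice_jar [326.5, 179.3] 0.71
top tin [361.5, 298.3] 0.64
```

View pics/s21.png

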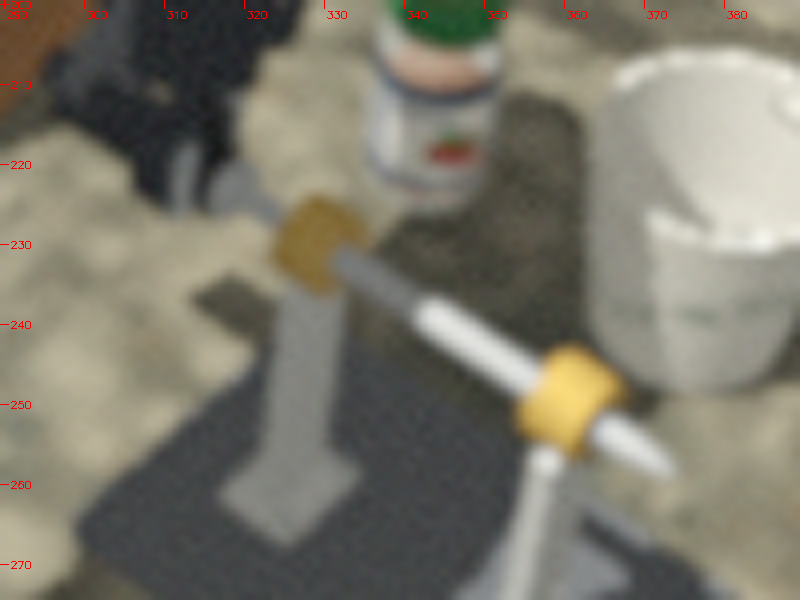

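View pics/t21.png

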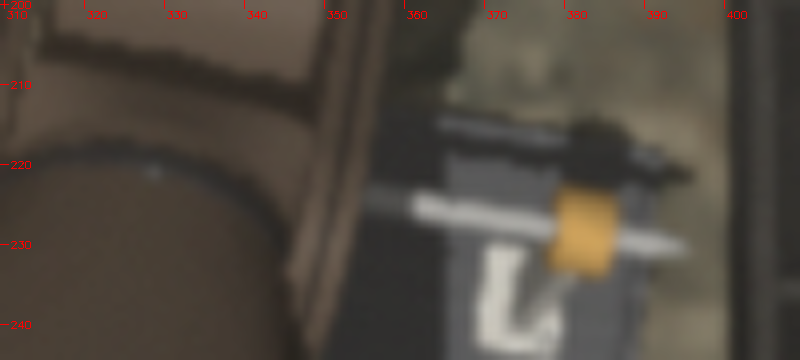

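View pics/s21f.png

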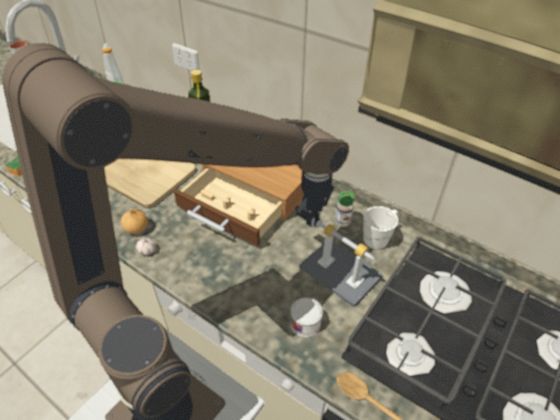

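View pics/t21f.png

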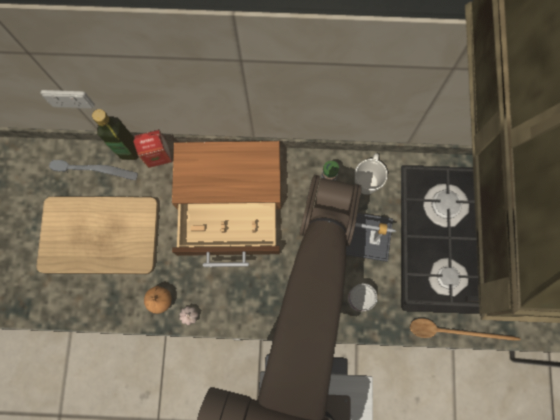

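The spit spans both bushes. The tip shows beyond the far bush at scene (373,258) and top (395,230). The drawer is open, and the mug, jar and tin look untouched. Now a numeric check.

```bash

python3 - <<'E'
from h import *
cs={n:read_camera(n) for n in("scene","top")}
o=np.array([.5537,-.111,.135]);a=np.radians(-97);d=np.array([np.cos(a),np.sin(a),0]);l=np.array([-d[1],d[0],0])
for n,uv in(("scene",(373.5,258.2)),("top",(395.1,230.5)),("scene",(319.8,224.5))):
    p=toz(cs[n],uv,.135)-o; print(n,p@d,p@l)
# far bush face reference
for n,b in(("scene",(361.07,250.02)),("top",(382.25,228.44))):
    p=toz(cs[n],b,.135)-o; print("far",n,p@d,p@l)
print(get_state()["contact_force"],get_state()["opening"])
E
```

```text
scene 0.08606164694637225 -0.001041404505389741
top 0.08677089236010962 0.000970473346619732
scene -0.08067290207462385 -0.0036605665381859507
far scene 0.048495823535145005 -0.0006442512372180996
far top 0.05145095585003053 0.0009319602778215122
[ 0.1873 -0.4231 -2.0459] 0.19801712194357357
```

```bash
python3 -c "
from plant import *
sign_off(); print(get_state()['time'])"
```

```text
the job is handed in; nothing more can be done
the job is handed in; nothing more can be done
```

I opened the drawer by its bar handle to about 127 mm and lifted the spit out by its black handle. I then threaded it through both bushes and handed the job in at about 24 s, still gripping it.

**Last checks:**
- **Tip:** about 86 mm along the stand's axis in both cameras, which is 26 mm beyond the far bush's outer face. It was within about 1 mm sideways of the bushes' line.
- **Neck:** about 81 mm before the stand's centre, outside the near bush and about 4 mm sideways. I could only see it in the scene camera.
- **Height:** I assumed the bushes' 135 mm in these readings. Both pictures showed the spit on the bush line.
- **Forces:** about 1–2 N at the wrist, roughly the spit's own weight, so it was not pressing on the stand. The grip was set to 60 N.
- **Mug, jar, tin and drawer:** by eye, the mug, jar and tin looked where they started and the drawer was still open. I did not measure them at the end.

**What went wrong or disagreed:**
- **First grasp:** the first grasp on the drawer bar closed on nothing. The real fingertips sit about 35 mm higher than the reported pose and `tip_extent` imply. I found this by touching the bar with the jaws shut, then allowed for it.
- **Cameras:** the two cameras disagreed by about 2–3 mm along the stand's axis. Point triangulation also put the spit 5–6 mm low before threading. I aligned by lines in both pictures instead, and no contact showed during threading.

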